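Close the specimen cases and stack them on the sloping rack

ROBOT

A 6-joint arm with a two-finger parallel gripper is mounted at the origin on a cart in front of the work surface, level with it; the furniture and walls round the work are solid. World frame = base frame: x ahead of the robot, y to its left, z up, the work surface at z = 0. Lengths are in m, angles in rad, forces in N, time in s.
With the tool pointing down it reaches from about 0.275 to 1 m from the base axis. Payload 8.4 kg.
Tool frame: the origin (TCP) lies on the centre line of the jaws, within the pads' length; the fingertips stand env.tips_ahead ahead of it and the grasp point (between the pads) is the TCP (env.tips_ahead is the distance from the TCP to the fingertips, in m); z points along the fingers, y is the line along which they close (so a half turn about z gives the same grasp; the last joint's range is limited). The gripper opens to 85 mm and grips with 20 to 120 N. Pads are 22 mm wide; open, the fingers measure 114 mm over their backs; the gripper's body (76 mm by 85 mm) begins 54 mm behind the grasp point. The pads swing forward as they close: fully open they stand 13 mm farther back than shut.
Start: joints at [-1.116, 0.353, 1.633, -0, 1.155, -0.002], TCP at [0.276, -0.561, 0.25] pointing down, gripper open.
Joint ranges: [-2.63, 2.63], [-0.92, 2.1], [0.06, 2.66], [-1.3, 4.44], [0, 2.69], [-3.02, 3.02]. Speed limits (rad/s): [2.22, 2.22, 2.79, 3.14, 3.14, 3.14].

INTERFACE

Orientations are given as a unit quaternion [w, x, y, z].
In Python, from workcell import env gives the robot as it stands.
- The arm moves only by the shell command python3 -m creep 'ROWS' [FORCE]. ROWS is JSON, a list of rows, each a list of 7 numbers: the opening in per cent of the stroke, from 0 (shut) to 100 (fully open), then the shift along the tool's x, y, z in m, then the turn, a rotation vector about the tool's x, y, z in rad. In form: [[gripper, dx, dy, dz, rx, ry, rz], ...]. A call has 1 to 5 rows; each row is the pose to reach, as a shift and turn from the pose commanded when the call began, along the tool's axes at that moment; what a row does not reach only later rows make up. A row lasts 1/8 s, in which the tool goes at most 62.5 mm and 10.7 degrees, less where a joint would pass 70% of its speed; a pose out of reach is approached as far as the arm can. A call with a gripper value outside its range is refused whole. The fingers move at their own pace and stop on an object; FORCE is the grip in N (left out, the last holds). Time passes only in rows, so rows that repeat a pose let the fingers close. It gives the time, the measured TCP pose, the force, the opening and the grip force at its end, in the units of the state.
- env.state(): the state, without advancing time (a new reading comes with each control period).
- env.snapshot(name): name is "scene" or "side" or "wrist"; returns (picture, depth): 480x640x3 uint8, blue, green, red; 480x640 float32, m along the optical axis (not along the pixel's ray), 0 where there is no reading.
- env.get_calibration(name): a dict with "intrinsics" (3x3 intrinsics, pixels), "rvec" (rotation vector, rad) and "tvec" (3), from world to camera coordinates, as OpenCV has them; the wrist camera has in their place "mount" (4x4, takes a point from camera to tool coordinates, whose origin is the TCP and whose axes are the flange's). Camera axes: x right, y down, z forward; pixel columns grow to the right and rows downward; lengths in m; the calibration is good to about 2 mm. The wrist camera is an equidistant fisheye: a pixel r from the principal point sees the ray r / f radians off the axis. A picture is of the moment at which its call begins: read the wrist's pose just before it. get_calibration takes no time and is no camera call.
- env.job_done(): hands the job in; it is judged then, once.
The state is a dict: "clock": time; "joints": joint angles; "joint_vel": joint speeds; "effort": joint torques, N m; "position": TCP position; "orientation": TCP orientation; "force": force on the tool from outside, world axes, zero at the start; "ft_torque": the same for the moment, N m; "gripper_width": finger opening in m; "grip_force": force on a finger pad.
Only numpy, scipy, OpenCV 4.12 (cv2) and the standard library are available. Lean on these libraries where they do the work, as an engineer would, in place of code of your own. Each camera call takes 0.05 s, during which the arm holds its last target. There are 200 camera calls.

TASK

Close each specimen case on the bench by pushing both of its white end caps fully home against the rubber face of the upright steel stop, one end first and then, with the case turned round, the other; do not press on the caps with the fingers, and put no case on the rack before both its caps are in. Stack all the closed cases label up on the sloping rack, one on top of another with the thick blue ones below the thin orange ones, each lying flat, lengthwise and central, its low end leaning against the backstop, and leave the bottles alone.

Things in the scene. Friction and masses are not known exactly. Their poses are not given: they have to be found in the camera images.
- thick_a: blue thick specimen case, a closed box; its rigid coloured body is 130 long (x) x 56 wide (y) x 36 mm high (z), about 260 g, paper label on top; a white end cap at each end (x+ and x-); with both caps home the case is 140 mm long. Origin: centre of the underside, x along the length, z up through the label. Starts lying label up. May be absent
- thick_a_out1 (a joint): how far the +x cap of thick_a stands out, m: 0 is fully home, 0.012 the most; stays where it is left, slides in at about 5 N of push along the case
- thick_a_cap1: the white cap at the +x end of thick_a: a plate 5 x 54 x 34 mm that lies on the end of the coloured body; this frame equals that of thick_a when the cap is home, and is shifted outward along the case by as much as the cap stands out
- thick_a_out2 (a joint): how far the -x cap of thick_a stands out, m: 0 is fully home, 0.012 the most; stays where it is left, slides in at about 5 N of push along the case
- thick_a_cap2: the white cap at the -x end of thick_a: a plate 5 x 54 x 34 mm that lies on the end of the coloured body; this frame equals that of thick_a when the cap is home, and is shifted outward along the case by as much as the cap stands out
- thick_b: blue thick specimen case, a closed box; its rigid coloured body is 130 long (x) x 56 wide (y) x 36 mm high (z), about 260 g, paper label on top; a white end cap at each end (x+ and x-); with both caps home the case is 140 mm long. Origin: centre of the underside, x along the length, z up through the label. Starts lying label up. May be absent
- thick_b_out1 (a joint): how far the +x cap of thick_b stands out, m: 0 is fully home, 0.012 the most; stays where it is left, slides in at about 5 N of push along the case
- thick_b_cap1: the white cap at the +x end of thick_b: a plate 5 x 54 x 34 mm that lies on the end of the coloured body; this frame equals that of thick_b when the cap is home, and is shifted outward along the case by as much as the cap stands out
- thick_b_out2 (a joint): how far the -x cap of thick_b stands out, m: 0 is fully home, 0.012 the most; stays where it is left, slides in at about 5 N of push along the case
- thick_b_cap2: the white cap at the -x end of thick_b: a plate 5 x 54 x 34 mm that lies on the end of the coloured body; this frame equals that of thick_b when the cap is home, and is shifted outward along the case by as much as the cap stands out
- thin_a: orange thin specimen case, a closed box; its rigid coloured body is 130 long (x) x 56 wide (y) x 26 mm high (z), about 180 g, paper label on top; a white end cap at each end (x+ and x-); with both caps home the case is 140 mm long. Origin: centre of the underside, x along the length, z up through the label. Starts lying label up. May be absent
- thin_a_out1 (a joint): how far the +x cap of thin_a stands out, m: 0 is fully home, 0.012 the most; stays where it is left, slides in at about 5 N of push along the case
- thin_a_cap1: the white cap at the +x end of thin_a: a plate 5 x 54 x 24 mm that lies on the end of the coloured body; this frame equals that of thin_a when the cap is home, and is shifted outward along the case by as much as the cap stands out
- thin_a_out2 (a joint): how far the -x cap of thin_a stands out, m: 0 is fully home, 0.012 the most; stays where it is left, slides in at about 5 N of push along the case
- thin_a_cap2: the white cap at the -x end of thin_a: a plate 5 x 54 x 24 mm that lies on the end of the coloured body; this frame equals that of thin_a when the cap is home, and is shifted outward along the case by as much as the cap stands out
- thin_b: orange thin specimen case, a closed box; its rigid coloured body is 130 long (x) x 56 wide (y) x 26 mm high (z), about 180 g, paper label on top; a white end cap at each end (x+ and x-); with both caps home the case is 140 mm long. Origin: centre of the underside, x along the length, z up through the label. Starts lying label up. May be absent
- thin_b_out1 (a joint): how far the +x cap of thin_b stands out, m: 0 is fully home, 0.012 the most; stays where it is left, slides in at about 5 N of push along the case
- thin_b_cap1: the white cap at the +x end of thin_b: a plate 5 x 54 x 24 mm that lies on the end of the coloured body; this frame equals that of thin_b when the cap is home, and is shifted outward along the case by as much as the cap stands out
- thin_b_out2 (a joint): how far the -x cap of thin_b stands out, m: 0 is fully home, 0.012 the most; stays where it is left, slides in at about 5 N of push along the case
- thin_b_cap2: the white cap at the -x end of thin_b: a plate 5 x 54 x 24 mm that lies on the end of the coloured body; this frame equals that of thin_b when the cap is home, and is shifted outward along the case by as much as the cap stands out
- stop: fixed upright steel stop: a wall 80 mm wide (y), 128 mm high, on a base plate. Origin: on the table under the middle of its face; the face is the plane x = 0 and looks to -x, where space is free; dark rubber covers z = 24 to 124, y = -36 to 36 mm; wall and base lie at x = 0 to 100 mm. A case can be pushed on it at any height, also held above other cases
- rack_bed: fixed rack's aluminium bed, 188 x 50 mm, rising at 18 degrees. Origin: middle of the corner of bed and backstop, 36 mm above the table; x uphill along the bed, y across, z square to the bed. Backstop: red-topped fork 118 mm high, its face the plane x = 0, with side cheeks 70 mm apart reaching to x = 22 mm. A seated case lies along x with its origin at x = 70 mm, y = 0
- reagent_bottle: clear reagent bottle with stopper, 48 mm across, 92 mm tall, origin under its centre; leave alone
- blue_bottle: blue tablet bottle with white cap, 40 mm across, 78 mm tall, origin under its centre; leave alone

How it is judged:
At the end, for the whole second after the job is handed in: Every case present lies released and still, label up, in one stack on the sloping bed: lengthwise within 8 degrees, parallel to the bed within 5 degrees, within 14 mm of the bed's middle line, its low end within 8 mm of the backstop, no thin case below a thick one, both caps home to within 3 mm (x of thick_a in the frame of rack_bed between 0.062 and 0.078 m and y of thick_a in the frame of rack_bed between -0.014 and 0.014 m and z of each of thick_a, thick_b, thin_a, thin_b in the frame of rack_bed above -0.006 m and angle between the x axis of each of thick_a, thick_b, thin_a, thin_b and the x axis of rack_bed, either way round below 0.14 rad and angle between the z axis of each of thick_a, thick_b, thin_a, thin_b and the z axis of rack_bed, either way round below 0.09 rad and angle between each of thick_a, thick_b, thin_a, thin_b's own z axis and vertical below 0.6 rad and linear speed of each of thick_a, thick_b, thin_a, thin_b below 0.03 m/s and value of joint each of thick_a_out1, thick_a_out2, thick_b_out1, thick_b_out2, thin_a_out1, thin_a_out2, thin_b_out1, thin_b_out2 below 0.003 m and x of thick_b in the frame of rack_bed between 0.062 and 0.078 m and y of thick_b in the frame of rack_bed between -0.014 and 0.014 m and x of thin_a in the frame of rack_bed between 0.062 and 0.078 m and y of thin_a in the frame of rack_bed between -0.014 and 0.014 m and x of thin_b in the frame of rack_bed between 0.062 and 0.078 m and y of thin_b in the frame of rack_bed between -0.014 and 0.014 m and z of each of thin_a, thin_b in the frame of thick_a above 0.01 m and z of each of thin_a, thin_b in the frame of thick_b above 0.01 m); the robot touches nothing.
It fails at once if a finger presses on a cap (contact force between the fingers and thick_a_cap1 above 3 N or contact force between the fingers and thick_a_cap2 above 3 N or contact force between the fingers and thick_b_cap1 above 3 N or contact force between the fingers and thick_b_cap2 above 3 N or contact force between the fingers and thin_a_cap1 above 3 N or contact force between the fingers and thin_a_cap2 above 3 N or contact force between the fingers and thin_b_cap1 above 3 N or contact force between the fingers and thin_b_cap2 above 3 N).
It fails at once if a case is put on the rack with a cap still standing out ((contact force between thick_a and rack_bed above 1 N and value of joint thick_a_out1 above 0.005 m) or (contact force between thick_a and rack_bed above 1 N and value of joint thick_a_out2 above 0.005 m) or (contact force between thick_b and rack_bed above 1 N and value of joint thick_b_out1 above 0.005 m) or (contact force between thick_b and rack_bed above 1 N and value of joint thick_b_out2 above 0.005 m) or (contact force between thin_a and rack_bed above 1 N and value of joint thin_a_out1 above 0.005 m) or (contact force between thin_a and rack_bed above 1 N and value of joint thin_a_out2 above 0.005 m) or (contact force between thin_b and rack_bed above 1 N and value of joint thin_b_out1 above 0.005 m) or (contact force between thin_b and rack_bed above 1 N and value of joint thin_b_out2 above 0.005 m)).
It fails at once if the reagent bottle is moved more than 5 cm or knocked over (distance of reagent_bottle from where it was at the start of the episode above 0.05 m or angle between reagent_bottle's own z axis and vertical above 0.5 rad).
It fails at once if the blue bottle is moved more than 5 cm or knocked over (distance of blue_bottle from where it was at the start of the episode above 0.05 m or angle between blue_bottle's own z axis and vertical above 0.5 rad).
Of thick_a, thick_b, thin_a, thin_b only 3 to 4 are there at a start; the rules pass over those that are not, and their reading is None.
At some moment in a run one of thick_a, thick_b, thin_a, thin_b may be knocked a few centimetres aside while the robot is not near it.
Once in a run the grip may slacken for a moment while it holds something.
It also fails if it takes over 210 s, if anything falls off the work surface, if the arm or the gripper's body presses on something with over 40 N, if the wrist force passes 120 N, or if a joint passes its speed limit or range.

## Working session

There is one attempt and no reset: what is moved stays moved. The work goes in short steps, Python scripts to look and compute and a shell command to move; the robot and the scene stay as the last step left them, time stands still between calls to the robot, and variables do not carry over. Pictures are saved under pics/ and viewed, at most 14 in all, crops included, and the job is handed in when it is done.

```bash
mkdir -p pics; ls
python3 - <<'E'
from workcell import env
import cv2,numpy as np
s=env.state();print(s, env.tips_ahead)
for n in("scene","side"):
    p,d=env.snapshot(n);cv2.imwrite(f"pics/{n}0.png",p);np.save(f"pics/{n}0d.npy",d)
    c=env.get_calibration(n);R=cv2.Rodrigues(np.array(c['rvec'],float))[0];print(n,np.round(c['intrinsics'],1).tolist(),np.round(-R.T@np.array(c['tvec']).ravel(),3),np.round(R[2],2))
E
```

```text
pics
{'clock': 0.0, 'joints': array([-1.11639622e+00,  3.53654649e-01,  1.63414819e+00,  8.56868758e-06,
        1.15518948e+00, -2.40733912e-03]), 'joint_vel': array([0.00059924, 0.0010692 , 0.00091074, 0.00112983, 0.00089988,
       0.00017486]), 'effort': array([-2.69937838e-03, -6.05255771e+01, -3.42070627e+01, -2.03655336e-04,
        9.30844748e-03, -2.30453634e-05]), 'position': array([ 0.27547677, -0.56050806,  0.24955159]), 'orientation': array([-6.82914282e-04,  9.74029224e-01,  2.26421248e-01, -1.52997858e-04]), 'force': array([ 0.15812551, -0.49751693,  0.16461898]), 'ft_torque': array([ 0.03918657, -0.03951292,  0.01334021]), 'grip_force': 0.0, 'gripper_width': 0.08568936437171677} 0.019
scene [[527.6, 0.0, 323.3], [0.0, 527.6, 246.4], [0.0, 0.0, 1.0]] [0.015 0.574 0.623] [ 0.6  -0.47 -0.65]
side [[448.3, 0.0, 323.6], [0.0, 448.3, 236.0], [0.0, 0.0, 1.0]] [ 0.274 -0.496  0.469] [ 0.32  0.81 -0.49]
```

View pics/scene0.png

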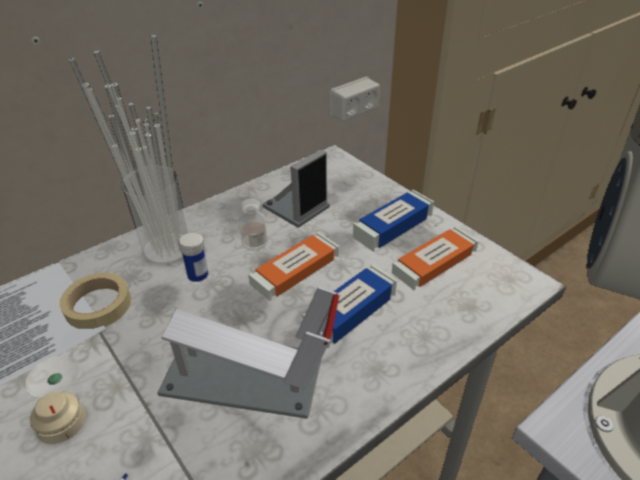

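View pics/side0.png

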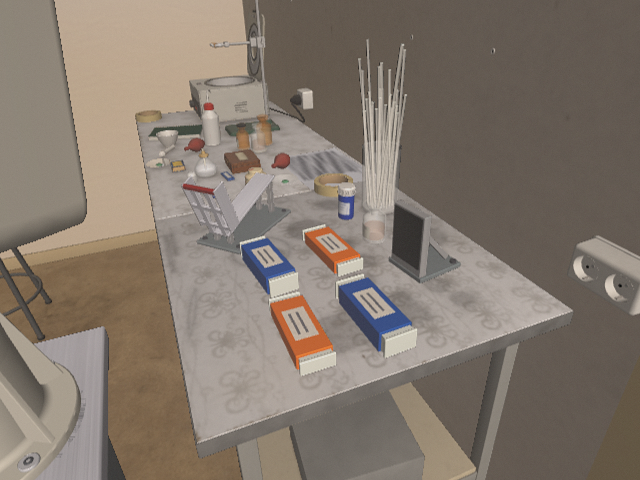

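```bash
cat > h.py <<'E'
from workcell import env
import cv2,numpy as np
from scipy.spatial.transform import Rotation as Rn
def cloud(n,p=None,d=None):
    if p is None: p,d=env.snapshot(n)
    c=env.get_calibration(n);K=np.array(c['intrinsics'],float);R=cv2.Rodrigues(np.array(c['rvec'],float))[0];t=np.array(c['tvec'],float).ravel()
    v,u=np.mgrid[:480,:640];X=np.stack([(u-K[0,2])/K[0,0]*d,(v-K[1,2])/K[1,1]*d,d],-1)
    W=(X-t)@R; W[d<=0]=np.nan
    return p,W,K,R,t
def masks(p):
    h=cv2.cvtColor(p,cv2.COLOR_BGR2HSV)
    return {'orange':cv2.inRange(h,(5,150,100),(18,255,255)),'blue':cv2.inRange(h,(105,150,60),(125,255,255))}
def cases(n,p=None,d=None,minA=400):
    p,W,K,R,t=cloud(n,p,d);out=[]
    for col,m in masks(p).items():
        m=cv2.morphologyEx(m,cv2.MORPH_CLOSE,np.ones((3,3)))
        for c in cv2.findContours(m,cv2.RETR_EXTERNAL,cv2.CHAIN_APPROX_NONE)[0]:
            if cv2.contourArea(c)<minA: continue
            f=np.zeros(m.shape,np.uint8);cv2.drawContours(f,[c],-1,255,-1)
            P=W[(f>0)];P=P[~np.isnan(P[:,0])]
            zt=np.percentile(P[:,2],90);zt=np.median(P[P[:,2]>zt-.006,2]);T=P[abs(P[:,2]-zt)<.005]
            (cx,cy),(a,b),an=cv2.minAreaRect(T[:,:2].astype(np.float32)*1000)
            if a<b: a,b,an=b,a,an+90
            an=(an+90)%180-90
            out.append((n,col,round(zt*1000,1),round(cx),round(cy),round(a),round(b),round(an,1),c.mean(0).round().ravel().tolist()))
    return out
E
python3 - <<'E'
from h import *
for n in("scene","side"):
    p=cv2.imread(f"pics/{n}0.png");d=np.load(f"pics/{n}0d.npy")
    for o in cases(n,p,d):print(o)
    p,W,*_=cloud(n,p,d)
    # rubber
    g=p.max(2)<45;ok=g&(W[...,2]>.03)&(W[...,2]<.13)&(W[...,0]>.2)&(W[...,0]<1)
    P=W[ok];
    if len(P):
        m=np.median(P,0);P=P[np.linalg.norm(P-m,axis=1)<.08];c=P.mean(0);nn=np.linalg.svd(P-c,full_matrices=False)[2]
        print('rubber',len(P),c.round(4),nn[2].round(3),P.min(0).round(3),P.max(0).round(3),np.std((P-c)@nn[2]))
    # rack points
    for nm,uv in (('scene',[(178,320),(175,340),(296,355),(290,374),(235,345),(330,310),(335,295),(325,335),(165,390),(310,410),(195,245),(195,275),(253,235)]),('side',[(185,182),(213,190),(265,178),(240,205),(373,225),(347,200),(395,210),(428,225),(393,262),(423,277)])):
        if nm==n:
            for u,v in uv: print(u,v,W[v,u].round(3),p[v,u])
E
```

```text
('scene', 'orange', np.float64(25.7), 564, 206, 128, 58, -86.0, [295.0, 264.0])
('scene', 'orange', np.float64(25.8), 427, 8, 127, 57, 89.4, [436.0, 256.0])
('scene', 'blue', np.float64(35.5), 430, 197, 128, 55, -83.4, [358.0, 300.0])
('scene', 'blue', np.float64(35.4), 543, -5, 128, 56, -87.5, [395.0, 217.0])
rubber 1149 [0.6608 0.0936 0.0786] [-0.988 -0.154 -0.   ] [0.654 0.057 0.03 ] [0.669 0.128 0.126] 0.0010525729983105582
178 320 [0.504 0.439 0.093] [176 174 175]
175 340 [0.48  0.456 0.087] [161 159 159]
296 355 [0.347 0.359 0.112] [101 100 100]
290 374 [0.354 0.365 0.071] [99 98 97]
235 345 [0.441 0.393 0.065] [191 189 189]
330 310 [0.352 0.302 0.147] [25 26 83]
335 295 [0.367 0.282 0.147] [ 34  36 120]
325 335 [0.326 0.331 0.147] [ 24  26 100]
165 390 [0.48  0.489 0.006] [97 97 93]
310 410 [0.334 0.352 0.001] [132 136 137]
195 245 [0.644 0.341 0.078] [149 155 157]
195 275 [0.646 0.352 0.017] [79 49 40]
253 235 [0.648 0.234 0.04 ] [104 112 116]
('side', 'orange', np.float64(28.2), 429, 3, 128, 55, 89.4, [300.0, 331.0])
('side', 'orange', np.float64(28.3), 566, 201, 128, 55, -85.8, [332.0, 248.0])
rubber 11 [ 0.8318 -0.1607  0.0992] [ 0.936 -0.022  0.352] [ 0.83  -0.186  0.097] [ 0.834 -0.13   0.101] 0.0005348532665828693
185 182 [0.326 0.336 0.15 ] [179 178 183]
213 190 [0.368 0.278 0.148] [101 102 150]
265 178 [0.505 0.431 0.091] [171 170 177]
240 205 [0.432 0.379 0.062] [178 176 185]
373 225 [0.657 0.2   0.048] [150 163 180]
347 200 [0.658 0.324 0.051] [143  75  65]
395 210 [0.658 0.123 0.115] [49 51 55]
428 225 [0.68  0.052 0.114] [134 139 145]
393 262 [0.658 0.119 0.008] [74 76 77]
423 277 [0.678 0.048 0.012] [112 114 112]
```

Run:
```python
import cv2
a=cv2.imread("pics/scene0.png")[280:430,140:360];b=cv2.imread("pics/side0.png")[160:260,170:300]
a=cv2.resize(a,(770,525),interpolation=2);cv2.imwrite("pics/rk1.png",a);cv2.imwrite("pics/rk2.png",cv2.resize(b,(780,600),interpolation=2))
```

```text
(no output)
```

View pics/rk2.png

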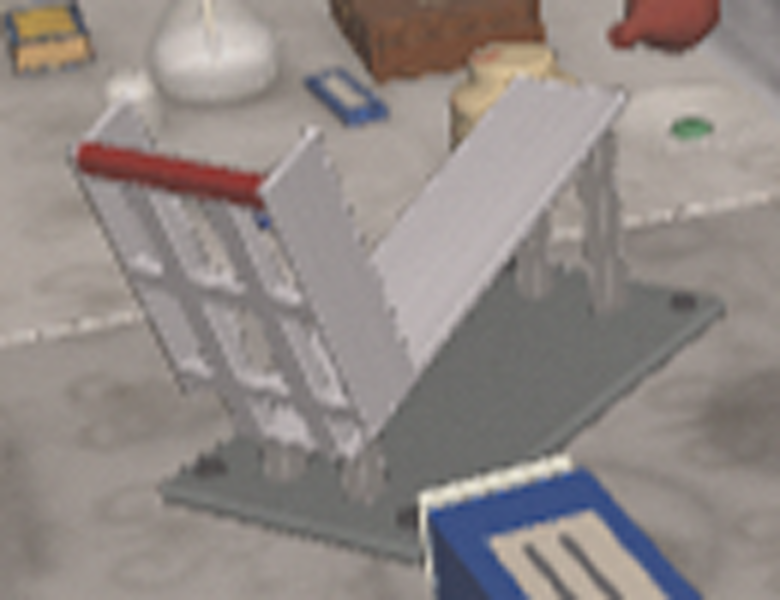

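```bash
cat >> h.py <<'E'
def plane(P,th=.002,it=400,f=lambda n:True):
    r=np.random.default_rng(0);best=None;bi=0
    for _ in range(it):
        a,b,c=P[r.choice(len(P),3,False)];n=np.cross(b-a,c-a);l=np.linalg.norm(n)
        if l<1e-9: continue
        n/=l; n*=np.sign(n[2]) if abs(n[2])>.3 else np.sign(-n[0])
        if not f(n): continue
        i=abs((P-a)@n)<th
        if i.sum()>bi: bi=i.sum();best=i
    Q=P[best];c=Q.mean(0);n=np.linalg.svd(Q-c,full_matrices=False)[2][2]
    n*=np.sign(n[2]) if abs(n[2])>.3 else np.sign(-n[0])
    return c,n,Q
E
python3 - <<'E'
from h import *
for n in("scene","side"):
    p=cv2.imread(f"pics/{n}0.png");d=np.load(f"pics/{n}0d.npy");p,W,*_=cloud(n,p,d)
    V=W.reshape(-1,3);C=p.reshape(-1,3).astype(int)
    b=(V[:,0]>.3)&(V[:,0]<.56)&(V[:,1]>.3)&(V[:,1]<.52)&(V[:,2]>.036)&(V[:,2]<.16)&(C.max(1)-C.min(1)<35)
    c,nn,Q=plane(V[b],.002,600,lambda q:q[2]>.9)
    u=np.array([-nn[0],-nn[1],0]);tilt=np.degrees(np.arccos(nn[2]));u/=np.linalg.norm(u);hd=np.degrees(np.arctan2(u[1],u[0]))
    ux=u*np.cos(np.radians(tilt))+np.array([0,0,np.sin(np.radians(tilt))]);uy=np.cross(nn,ux)
    a=(Q-c)@ux;l=(Q-c)@uy
    print(n,'bed',len(Q),c.round(4),'tilt',tilt.round(2),'heading',hd.round(2),'rect',cv2.minAreaRect(np.c_[a,l].astype(np.float32)*1000))
    # lateral per slice
    for s in np.linspace(a.min(),a.max(),8)[:-1]:
        k=(a>=s)&(a<s+.012)
        if k.sum()>5: print('  x',round(s*1000+6),'y',(np.percentile(l[k],[2,98])*1000).round(1),k.sum())
    end=c+ux*np.percentile(a,99.5)+uy*0; print('  top end pt',end.round(4),'z at top-188:',(end-ux*.188).round(4))
    h=cv2.cvtColor(p,cv2.COLOR_BGR2HSV).reshape(-1,3);red=((h[:,0]<4)|(h[:,0]>174))&(h[:,1]>110)&(V[:,2]>.13)&(V[:,2]<.17)&(V[:,0]>.28)&(V[:,0]<.42)&(V[:,1]<.38)&(V[:,1]>.24)
    P=V[red];q=P.mean(0);ax=np.linalg.svd(P-q,full_matrices=False)[2][0];s=(P-q)@ax;print('rod',red.sum(),q.round(4),ax.round(3),(q+ax*s.min()).round(4),(q+ax*s.max()).round(4),'mid',(q+ax*(s.min()+s.max())/2).round(4))
    o=q-c;print('   rod in bed(c) frame',(o@ux).round(4),(o@uy).round(4),(o@nn).round(4),'mid y',((q+ax*(s.min()+s.max())/2-c)@uy).round(4))
    # rubber
    b=(V[:,0]>.62)&(V[:,0]<.72)&(V[:,1]>.03)&(V[:,1]<.16)&(V[:,2]>.03)&(V[:,2]<.12)&(C.max(1)<70)
    c,nn,Q=plane(V[b],.002,300,lambda q:abs(q[2])<.1)
    t=np.array([-nn[1],nn[0],0]);l=(Q-c)@t;print('rubber',len(Q),c.round(4),nn.round(3),'lat',l.min().round(4),l.max().round(4),'z',Q[:,2].min(),Q[:,2].max(),'mid',(c+t*(l.min()+l.max())/2).round(4))
    hs=cv2.cvtColor(p,cv2.COLOR_BGR2HSV)
    for u_,v_ in ([(360,320),(395,235)] if n=='scene' else [(262,280),(270,275),(360,320)]): print('bluehsv',hs[v_,u_],W[v_,u_].round(3))
    # bottles
    for nm,(x,y) in dict(reag=(.66,.22),blue=(.66,.34)).items():
        k=(abs(V[:,0]-x)<.06)&(abs(V[:,1]-y)<.05)&(V[:,2]>.015)&(V[:,2]<.1);P=V[k]
        if k.sum(): print(nm,k.sum(),np.percentile(P,[2,98],axis=0).round(3).tolist())
E
```

```text
scene bed 3895 [0.4468 0.3978 0.0675] tilt 18.01 heading 40.26 rect ((-2.23382568359375, -0.8929195404052734), (173.74403381347656, 52.24430847167969), 1.2368286848068237)
  x -83 y [-26.1  21.5] 206
  x -58 y [-25.9  22.1] 275
  x -33 y [-25.1  23. ] 270
  x -8 y [-24.2  23.9] 270
  x 17 y [-24.3  23.7] 268
  x 41 y [-23.4  24.2] 276
  x 66 y [-23.   24.3] 285
  top end pt [0.5075 0.4492 0.0934] z at top-188: [0.3711 0.3337 0.0352]
rod 267 [0.3434 0.3075 0.1467] [-0.666  0.746 -0.002] [0.3688 0.2791 0.1468] [0.3194 0.3345 0.1466] mid [0.3441 0.3068 0.1467]
   rod in bed(c) frame -0.1059 -0.0021 0.1178 mid y -0.0031
rubber 1065 [0.6607 0.094  0.0758] [-0.988 -0.152 -0.   ] lat -0.0367 0.0371 z 0.030041669415465152 0.11996305983162998 mid [0.6607 0.0938 0.0758]
bluehsv [109 195  72] [0.403 0.202 0.012]
bluehsv [109 198  71] [0.517 0.016 0.009]
reag 1068 [[0.645, 0.204, 0.017], [0.679, 0.245, 0.091]]
blue 2019 [[0.643, 0.326, 0.017], [0.719, 0.377, 0.098]]
side bed 841 [0.4565 0.3986 0.0724] tilt 17.9 heading 44.44 rect ((-20.950660705566406, 2.847412109375), (52.42530059814453, 195.47
[... 161 characters left out ...]
 67
  x 27 y [-22.4  24.5] 66
  x 55 y [-25.2  22.1] 70
  top end pt [0.5082 0.4494 0.0958] z at top-188: [0.3805 0.3241 0.038 ]
rod 140 [0.3439 0.3034 0.1458] [ 0.653 -0.757  0.014] [0.3199 0.3312 0.1453] [0.3663 0.2775 0.1463] mid [0.3431 0.3043 0.1458]
   rod in bed(c) frame -0.1174 0.0109 0.1151 mid y 0.0121
rubber 1236 [0.6631 0.0869 0.0762] [-0.988 -0.154 -0.   ] lat -0.0379 0.0341 z 0.030000857267561645 0.1199811603105004 mid [0.6628 0.0888 0.0762]
bluehsv [117  74  89] [0.412 0.149 0.019]
bluehsv [111 136 131] [0.422 0.129 0.038]
bluehsv [114  79  84] [ 0.518 -0.021  0.022]
reag 842 [[0.647, 0.196, 0.016], [0.686, 0.229, 0.094]]
blue 799 [[0.644, 0.321, 0.017], [0.719, 0.361, 0.096]]
```

```bash
cat >> h.py <<'E'
HD=np.radians(41.4);T18=np.radians(18);O=np.array([.374,.331,.036])
UX=np.array([np.cos(HD)*np.cos(T18),np.sin(HD)*np.cos(T18),np.sin(T18)]);UZ=np.array([-np.cos(HD)*np.sin(T18),-np.sin(HD)*np.sin(T18),np.cos(T18)]);UY=np.cross(UZ,UX)
def down(yaw):  # tool y heading yaw deg
    a=np.radians(yaw);y=np.array([np.cos(a),np.sin(a),0]);z=np.array([0,0,-1.]);return Rn.from_matrix(np.c_[np.cross(y,z),y,z])
def bed(sgn=1): # tool y = sgn*UY
    z=-UZ;y=UY*sgn;return Rn.from_matrix(np.c_[np.cross(y,z),y,z])
def bp(x,y,z): return O+x*UX+y*UY+z*UZ
NF=np.array([np.cos(np.radians(8.8)),np.sin(np.radians(8.8)),0]);SF=np.array([.6617,.0913,0])
def sp(dist,z): return SF-NF*dist+np.array([0,0,z])
def pose():
    s=env.state();q=s['orientation'];return np.array(s['position']),Rn.from_quat([q[1],q[2],q[3],q[0]])
def plan(*T):
    """T: (pos, Rotation); prints per call a tool-axes delta, splitting big moves"""
    p,R=pose()
    for P,Q in T:
        rv=(R.inv()*Q).as_rotvec();L=np.linalg.norm(P-p);n=int(max(np.ceil(L/.28),np.ceil(np.linalg.norm(rv)/.88),1))
        for i in range(n):
            rr=(R.inv()*Q).as_rotvec()/(n-i);dp=R.inv().apply((P-p)/(n-i))
            print(np.round(dp,4).tolist(),np.round(rr,3).tolist())
            p=p+(P-p)/(n-i);R=R*Rn.from_rotvec(rr)
        print('--')
E
python3 - <<'E'
from h import *
print(pose()[1].as_matrix().round(3).tolist())
plan((np.array([.544,-.0075,.12]),down(2.5)),(np.array([.544,-.0075,.024]),down(2.5)))
E
```

```text
[[0.897, 0.441, -0.001], [0.441, -0.897, 0.001], [0.0, -0.001, -1.0]]
[0.1616, -0.1259, 0.0434] [-0.0, -0.0, -0.386]
[0.1972, -0.0558, 0.0433] [-0.0, -0.0, -0.386]
[0.2037, 0.0225, 0.0432] [-0.0, -0.0, -0.386]
--
[0.0, 0.0, 0.096] [-0.0, -0.0, 0.0]
--
```

```bash
python3 -m creep '[[100,0.1615,-0.126,0.0435,0,0,-0.386],[100,0.1615,-0.126,0.0435,0,0,-0.386],[100,0.1615,-0.126,0.0435,0,0,-0.386],[100,0.1615,-0.126,0.0435,0,0,-0.386]]' 80
python3 -m creep '[[100,0.197,-0.056,0.0435,0,0,-0.386],[100,0.197,-0.056,0.0435,0,0,-0.386],[100,0.197,-0.056,0.0435,0,0,-0.386],[100,0.197,-0.056,0.0435,0,0,-0.386]]'
python3 -m creep '[[100,0.2035,0.0225,0.043,0,0,-0.386],[100,0.2035,0.0225,0.043,0,0,-0.386],[100,0.2035,0.0225,0.043,0,0,-0.386],[100,0.2035,0.0225,0.043,0,0,-0.386],[100,0.2035,0.0225,0.043,0,0,-0.386]]'
python3 - <<'E'
from h import *
for o in cases("scene"):print(o)
plan((np.array([.544,-.0075,.024]),down(2.5)))
E
```

```text
clock: 0.6
position: [0.3653, -0.3733, 0.2057]
orientation: [-0.001, 0.912, 0.41, -0.0]
force: [0.3, 0.0, 0.8]
gripper_width: 0.0852
grip_force: 0.0
clock: 1.1
position: [0.4546, -0.1893, 0.1624]
orientation: [-0.001, 0.816, 0.578, -0.0]
force: [-0.1, -0.9, -0.0]
gripper_width: 0.0854
grip_force: 0.0
clock: 1.72
position: [0.5437, -0.0073, 0.1198]
orientation: [-0.0, 0.691, 0.723, -0.0]
force: [-0.1, -0.2, 0.1]
gripper_width: 0.0858
grip_force: 0.0
('scene', 'orange', np.float64(25.7), 564, 206, 129, 57, -85.6, [295.0, 264.0])
('scene', 'orange', np.float64(25.8), 427, 8, 130, 57, 89.7, [436.0, 256.0])
('scene', 'blue', np.float64(35.4), 431, 196, 128, 55, -83.8, [358.0, 300.0])
('scene', 'blue', np.float64(35.5), 543, -5, 127, 58, -87.2, [395.0, 217.0])
[0.0008, 0.0009, 0.096] [-0.001, 0.0, 0.001]
--
```

```bash
python3 -m creep '[[100,0.001,0.001,0.05,0,0,0],[100,0.001,0.001,0.096,0,0,0],[100,0.001,0.001,0.096,0,0,0]]'
python3 -m creep '[[0,0,0,0,0,0,0],[0,0,0,0,0,0,0],[0,0,0,0,0,0,0],[0,0,0,0,0,0,0],[0,0,0,0,0,0,0]]' 80
python3 -m creep '[[0,0,0,-0.04,0,0,0],[0,0,0,-0.08,0,0,0],[0,0,0,-0.126,0,0,0],[0,0,0,-0.126,0,0,0]]'
python3 - <<'E'
from h import *
plan((sp(.14,.15),down(98.8)),(sp(.12,.08),down(98.8)),(sp(.15,.085),down(98.8)))
E
```

```text
clock: 2.15
position: [0.5416, -0.0086, 0.0221]
orientation: [-0.002, 0.692, 0.722, -0.002]
force: [-0.1, 1.0, 0.3]
gripper_width: 0.0852
grip_force: 0.0
clock: 2.78
position: [0.5461, -0.0076, 0.0268]
orientation: [0.001, 0.691, 0.722, 0.001]
force: [-1.3, -3.0, 6.3]
gripper_width: 0.0546
grip_force: 85.3
clock: 3.28
position: [0.5474, -0.0072, 0.1553]
orientation: [0.003, 0.691, 0.722, 0.003]
force: [1.0, 0.5, -4.1]
gripper_width: 0.0545
grip_force: 86.8
[0.039, -0.0104, 0.0025] [0.003, 0.004, -0.84]
[0.0338, 0.0222, 0.0026] [0.003, 0.004, -0.84]
--
[-0.02, -0.0, 0.07] [-0.0, -0.0, 0.0]
--
[0.03, 0.0, -0.005] [0.0, -0.0, 0.0]
--
```

```bash
python3 -m creep '[[0,0.039,-0.0105,0.0025,0,0,-0.84],[0,0.039,-0.0105,0.0025,0,0,-0.84],[0,0.039,-0.0105,0.0025,0,0,-0.84],[0,0.039,-0.0105,0.0025,0,0,-0.84],[0,0.039,-0.0105,0.0025,0,0,-0.84]]'
python3 -m creep '[[0,0.034,0.022,0.0025,0,0,-0.84],[0,0.034,0.022,0.0025,0,0,-0.84],[0,0.034,0.022,0.0025,0,0,-0.84],[0,0.034,0.022,0.0025,0,0,-0.84],[0,0.034,0.022,0.0025,0,0,-0.84]]'
python3 -m creep '[[0,-0.02,0,0.05,0,0,0],[0,-0.02,0,0.07,0,0,0],[0,-0.02,0,0.07,0,0,0],[0,-0.02,0,0.07,0,0,0]]'
python3 - <<'E'
from h import *
env.snapshot
s=env.state();print(s['gripper_width'],s['grip_force'])
p,d=env.snapshot("scene");cv2.imwrite("pics/push1.png",p[120:330,180:480])
plan((sp(.09,.08),down(98.8)))
E
```

```text
clock: 3.9
position: [0.5318, 0.0314, 0.1473]
orientation: [-0.0, 0.335, 0.942, -0.0]
force: [-1.2, 0.9, -3.0]
gripper_width: 0.0546
grip_force: 86.6
clock: 4.53
position: [0.5194, 0.0699, 0.1448]
orientation: [-0.0, -0.079, 0.997, -0.0]
force: [-0.7, 0.4, -2.5]
gripper_width: 0.0546
grip_force: 86.6
clock: 5.03
position: [0.54, 0.073, 0.0759]
orientation: [0.0, -0.077, 0.997, 0.0]
force: [-0.1, 0.3, -2.8]
gripper_width: 0.0548
grip_force: 86.4
0.05482294385205989 86.39353036880493
[-0.0327, -0.0006, -0.0037] [-0.0, 0.001, -0.0]
--
```

View pics/push1.png

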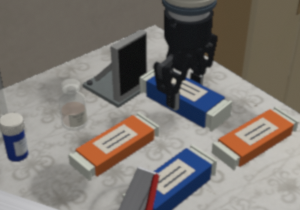

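```bash
python3 -m creep '[[0,-0.033,-0.001,-0.0035,0,0,0],[0,-0.033,-0.001,-0.0035,0,0,0],[0,-0.036,-0.001,-0.0035,0,0,0]]'
python3 -m creep '[[0,-0.002,0,0,0,0,0],[0,-0.004,0,0,0,0,0]]'
python3 -m creep '[[0,-0.002,0,0,0,0,0],[0,-0.004,0,0,0,0,0]]'
python3 -m creep '[[0,-0.002,0,0,0,0,0],[0,-0.004,0,0,0,0,0]]'
```

```text
clock: 5.45
position: [0.5753, 0.0775, 0.0794]
orientation: [0.0, -0.077, 0.997, 0.0]
force: [-0.8, 0.0, -2.5]
gripper_width: 0.0547
grip_force: 86.5
clock: 5.7
position: [0.5793, 0.0781, 0.0789]
orientation: [-0.0, -0.077, 0.997, -0.0]
force: [-0.0, 0.4, -3.2]
gripper_width: 0.0551
grip_force: 86.5
clock: 5.95
position: [0.5823, 0.0785, 0.0784]
orientation: [-0.001, -0.077, 0.997, -0.0]
force: [-5.0, -1.5, -1.3]
gripper_width: 0.0549
grip_force: 86.9
clock: 6.2
position: [0.5862, 0.0792, 0.0784]
orientation: [-0.001, -0.077, 0.997, -0.0]
force: [-4.4, -2.9, -0.6]
gripper_width: 0.0549
grip_force: 86.9
```

```bash
python3 -m creep '[[0,-0.002,0,0,0,0,0],[0,-0.004,0,0,0,0,0]]'
python3 -m creep '[[0,-0.0015,0,0,0,0,0],[0,-0.003,0,0,0,0,0]]'
python3 -m creep '[[0,-0.001,0,0,0,0,0],[0,-0.002,0,0,0,0,0]]'
```

```text
clock: 6.45
position: [0.5902, 0.0798, 0.0784]
orientation: [-0.001, -0.077, 0.997, -0.0]
force: [-5.0, -1.4, -1.5]
gripper_width: 0.0546
grip_force: 86.9
clock: 6.7
position: [0.5922, 0.08, 0.0781]
orientation: [-0.003, -0.077, 0.997, -0.0]
force: [-10.0, -2.4, 1.1]
gripper_width: 0.055
grip_force: 87.0
clock: 6.95
position: [0.5923, 0.08, 0.0776]
orientation: [-0.004, -0.077, 0.997, -0.0]
force: [-14.8, -2.3, 3.4]
gripper_width: 0.0546
grip_force: 87.1
```

```bash
python3 -m creep '[[0,-0.002,0,0,0,0,0],[0,-0.002,0,0,0,0,0]]'
python3 -m creep '[[0,0.04,0,-0.005,0,0,0],[0,0.075,0,-0.005,0,0,0],[0,0.075,0,-0.005,0,0,0]]'
python3 -m creep '[[0,0,0,0,0,0,0.785],[0,0,0,0,0,0,0.785],[0,0,0,0,0,0,0.785],[0,0,0,0,0,0,0.785],[0,0,0,0,0,0,0.785]]'
python3 -m creep '[[0,0,0,0,0,0,0.785],[0,0,0,0,0,0,0.785],[0,0,0,0,0,0,0.785],[0,0,0,0,0,0,0.785],[0,0,0,0,0,0,0.785]]'
python3 -m creep '[[0,0,0,0,0,0,0.785],[0,0,0,0,0,0,0.785],[0,0,0,0,0,0,0.785],[0,0,0,0,0,0,0.785],[0,0,0,0,0,0,0.785]]'
python3 -m creep '[[0,0,0,0,0,0,0.785],[0,0,0,0,0,0,0.785],[0,0,0,0,0,0,0.785],[0,0,0,0,0,0,0.785],[0,0,0,0,0,0,0.785]]'
python3 - <<'E'
from h import *
p,d=env.snapshot("side");cv2.imwrite("pics/s1.png",p[150:400,230:500])
plan((sp(.088,.08),down(-81.2)))
E
```

```text
clock: 7.2
position: [0.5924, 0.0801, 0.0771]
orientation: [-0.006, -0.077, 0.997, -0.001]
force: [-18.8, -3.9, 5.0]
gripper_width: 0.0546
grip_force: 87.7
clock: 7.58
position: [0.5216, 0.0692, 0.0835]
orientation: [-0.001, -0.076, 0.997, -0.0]
force: [1.3, -0.4, -3.0]
gripper_width: 0.0548
grip_force: 86.5
clock: 8.2
position: [0.5254, 0.0698, 0.0839]
orientation: [0.001, 0.311, 0.95, 0.0]
force: [-0.2, -0.6, -2.6]
gripper_width: 0.0545
grip_force: 86.5
clock: 8.82
position: [0.5249, 0.0697, 0.0839]
orientation: [0.0, 0.65, 0.76, 0.0]
force: [-0.2, -0.0, -2.9]
gripper_width: 0.0545
grip_force: 90.9
clock: 9.45
position: [0.5246, 0.0697, 0.0838]
orientation: [0.0, 0.891, 0.454, 0.0]
force: [0.2, -0.3, -2.0]
gripper_width: 0.0542
grip_force: 90.9
clock: 10.07
position: [0.5244, 0.0696, 0.0838]
orientation: [-0.0, 0.997, 0.079, 0.0]
force: [0.3, -0.2, -3.4]
gripper_width: 0.0549
grip_force: 90.9
[0.051, -0.0001, 0.0038] [0.0, -0.0, 0.005]
--
```

View pics/s1.png

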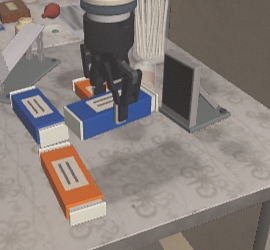

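```bash
python3 -m creep '[[0,0.051,0,0.004,0,0,0.005],[0,0.053,0,0.004,0,0,0.005],[0,0.053,0,0.004,0,0,0.005]]'
python3 -m creep '[[0,0.002,0,0,0,0,0],[0,0.004,0,0,0,0,0],[0,0.006,0,0,0,0,0],[0,0.008,0,0,0,0,0]]'
python3 -m creep '[[0,0.002,0,0,0,0,0],[0,0.004,0,0,0,0,0],[0,0.006,0,0,0,0,0]]'
python3 -m creep '[[0,0.0015,0,0,0,0,0],[0,0.003,0,0,0,0,0]]'
```

```text
clock: 10.5
position: [0.5762, 0.0777, 0.0794]
orientation: [0.0, 0.997, 0.077, -0.001]
force: [-0.6, -0.7, -4.2]
gripper_width: 0.0548
grip_force: 90.9
clock: 11.0
position: [0.5834, 0.0788, 0.0796]
orientation: [0.0, 0.997, 0.075, -0.001]
force: [-5.7, -0.6, -0.2]
gripper_width: 0.0549
grip_force: 91.3
clock: 11.38
position: [0.5893, 0.0797, 0.0794]
orientation: [0.0, 0.997, 0.075, -0.001]
force: [-4.8, -0.8, -0.6]
gripper_width: 0.0546
grip_force: 91.3
clock: 11.62
position: [0.5922, 0.0801, 0.0794]
orientation: [0.0, 0.997, 0.075, -0.001]
force: [-4.7, -1.7, -1.2]
gripper_width: 0.0544
grip_force: 91.3
```

```bash
python3 -m creep '[[0,0.0015,0,0,0,0,0],[0,0.003,0,0,0,0,0]]'
python3 -m creep '[[0,0.0015,0,0,0,0,0],[0,0.003,0,0,0,0,0]]'
python3 - <<'E'
from h import *
plan((sp(.15,.15),down(-81.2)),(bp(.078,0,.2),bed(-1)),(bp(.078,0,.045),bed(-1)),(bp(.078,0,.03),bed(-1)))
E
```

```text
clock: 11.88
position: [0.5931, 0.0802, 0.0789]
orientation: [0.0, 0.997, 0.075, -0.004]
force: [-13.3, -3.2, 0.9]
gripper_width: 0.0542
grip_force: 91.5
clock: 12.12
position: [0.5933, 0.0802, 0.078]
orientation: [0.001, 0.997, 0.075, -0.006]
force: [-20.0, -4.3, 3.2]
gripper_width: 0.0543
grip_force: 91.6
[-0.0816, -0.0002, -0.0709] [0.0, 0.013, -0.003]
--
[-0.0436, -0.1438, -0.0502] [0.045, 0.153, -0.282]
[0.0058, -0.1513, -0.0464] [0.045, 0.153, -0.282]
--
[0.0, -0.0, 0.155] [0.0, -0.0, -0.0]
--
[-0.0, -0.0, 0.015] [-0.0, 0.0, 0.0]
--
```

```bash
python3 -m creep '[[0,-0.04,0,-0.01,0,0,0],[0,-0.0815,0,-0.071,0,0.01,-0.003],[0,-0.0815,0,-0.071,0,0.01,-0.003],[0,-0.0815,0,-0.071,0,0.01,-0.003]]'
python3 -m creep '[[0,-0.0435,-0.144,-0.05,0.045,0.153,-0.282],[0,-0.0435,-0.144,-0.05,0.045,0.153,-0.282],[0,-0.0435,-0.144,-0.05,0.045,0.153,-0.282],[0,-0.0435,-0.144,-0.05,0.045,0.153,-0.282]]'
python3 -m creep '[[0,0.006,-0.1515,-0.0465,0.045,0.153,-0.282],[0,0.006,-0.1515,-0.0465,0.045,0.153,-0.282],[0,0.006,-0.1515,-0.0465,0.045,0.153,-0.282],[0,0.006,-0.1515,-0.0465,0.045,0.153,-0.282],[0,0.006,-0.1515,-0.0465,0.045,0.153,-0.282]]'
python3 - <<'E'
from h import *
p,d=env.snapshot("side");cv2.imwrite("pics/s2.png",p[100:300,130:330])
p,d=env.snapshot("scene");cv2.imwrite("pics/s3.png",p[200:420,140:400])
plan((bp(.078,0,.045),bed(-1)),(bp(.078,0,.03),bed(-1)))
E
python3 -c "
import cv2,numpy as np
a=cv2.resize(cv2.imread('pics/s2.png'),(400,400));b=cv2.resize(cv2.imread('pics/s3.png'),(400,400));cv2.imwrite('pics/s23.png',np.hstack([a,b]))"
```

```text
clock: 12.62
position: [0.5197, 0.0692, 0.1516]
orientation: [-0.0, 0.997, 0.076, 0.006]
force: [0.7, -0.1, -3.3]
gripper_width: 0.0548
grip_force: 91.2
clock: 13.12
position: [0.4535, 0.2067, 0.2002]
orientation: [-0.028, 0.973, 0.217, 0.079]
force: [0.8, 0.7, -3.1]
gripper_width: 0.0545
grip_force: 91.0
clock: 13.75
position: [0.3883, 0.3397, 0.2489]
orientation: [-0.054, 0.923, 0.349, 0.15]
force: [0.6, -0.7, -2.4]
gripper_width: 0.0547
grip_force: 91.0
[-0.0043, -0.0042, 0.1525] [0.006, -0.007, -0.0]
--
[-0.0, -0.0, 0.015] [0.0, -0.0, 0.0]
--
```

View pics/s23.png

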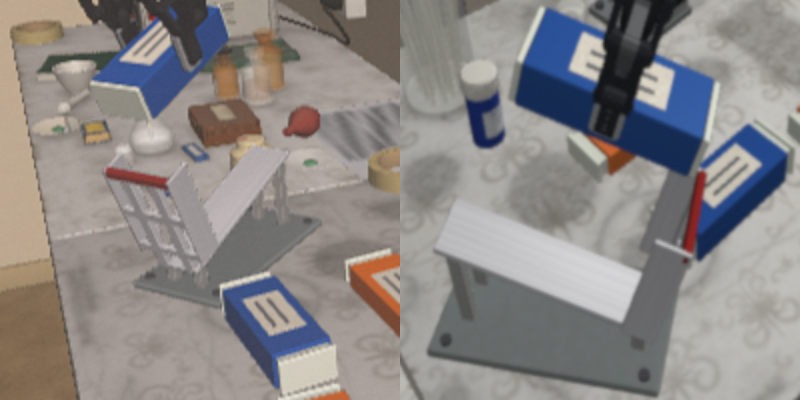

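```bash
python3 -m creep '[[0,-0.004,-0.004,0.06,0.006,-0.007,0],[0,-0.004,-0.004,0.12,0.006,-0.007,0],[0,-0.004,-0.004,0.15,0.006,-0.007,0],[0,-0.004,-0.004,0.1525,0.006,-0.007,0]]'
python3 -m creep '[[0,0,0,0.006,0,0,0],[0,0,0,0.012,0,0,0],[0,0,0,0.015,0,0,0],[0,0,0,0.015,0,0,0]]'
python3 - <<'E'
from h import *
p,R=pose();print(((p-O)@np.c_[UX,UY,UZ]).round(4))
plan((bp(.078,0,.024),bed(-1)))
E
```

```text
clock: 14.35
position: [0.419, 0.3705, 0.1016]
orientation: [-0.055, 0.924, 0.349, 0.145]
force: [-1.0, -0.5, -3.6]
gripper_width: 0.0549
grip_force: 90.7
clock: 14.85
position: [0.4229, 0.3754, 0.0904]
orientation: [-0.056, 0.924, 0.349, 0.147]
force: [-0.3, -0.4, -3.2]
gripper_width: 0.0547
grip_force: 90.7
[0.0796 0.001  0.0314]
[-0.0017, 0.001, 0.0074] [-0.001, -0.003, 0.001]
--
```

```bash
python3 -m creep '[[0,-0.001,0.001,0.002,0,0,0],[0,-0.001,0.001,0.0035,0,0,0],[0,-0.001,0.001,0.0035,0,0,0]]'
python3 -m creep '[[0,0,0,0.001,0,0,0],[0,0,0,0.002,0,0,0]]'
python3 -c "
from h import *
p,R=pose();print(((p-O)@np.c_[UX,UY,UZ]).round(4))"
```

```text
clock: 15.22
position: [0.4235, 0.3747, 0.0863]
orientation: [-0.056, 0.924, 0.349, 0.147]
force: [0.6, 0.7, -3.0]
gripper_width: 0.0544
grip_force: 90.7
clock: 15.48
position: [0.4239, 0.375, 0.0854]
orientation: [-0.056, 0.924, 0.349, 0.147]
force: [-12.8, -10.0, 30.9]
gripper_width: 0.0545
grip_force: 95.7
[0.0786 0.     0.0265]
```

```bash
python3 -m creep '[[0,0,0,-0.001,0,0,0],[0,-0.002,0,-0.001,0,0,0],[0,-0.004,0,-0.001,0,0,0]]'
python3 -m creep '[[0,-0.0015,0,0,0,0,0],[0,-0.003,0,0,0,0,0]]'
python3 -c "
from h import *
p,R=pose();print(((p-O)@np.c_[UX,UY,UZ]).round(4),UX.round(3))"
```

```text
clock: 15.85
position: [0.4214, 0.3728, 0.0846]
orientation: [-0.056, 0.924, 0.349, 0.148]
force: [0.5, 1.4, 0.8]
gripper_width: 0.0546
grip_force: 91.2
clock: 16.1
position: [0.4191, 0.3707, 0.0835]
orientation: [-0.056, 0.924, 0.349, 0.147]
force: [1.8, 0.5, 1.5]
gripper_width: 0.0542
grip_force: 91.2
[ 0.0718 -0.      0.0266] [0.713 0.629 0.309]
```

```bash
python3 -m creep '[[0,-0.001,0,0,0,0,0],[0,-0.002,0,0,0,0,0]]'
python3 -m creep '[[0,-0.001,0,0,0,0,0],[0,-0.002,0,0,0,0,0]]'
python3 -c "
from h import *
p,R=pose();print(((p-O)@np.c_[UX,UY,UZ]).round(4),UX.round(3))"
```

```text
clock: 16.35
position: [0.4186, 0.3703, 0.0835]
orientation: [-0.057, 0.923, 0.349, 0.149]
force: [6.1, 4.7, 1.8]
gripper_width: 0.0546
grip_force: 91.4
clock: 16.6
position: [0.4185, 0.3702, 0.0837]
orientation: [-0.057, 0.923, 0.349, 0.15]
force: [8.8, 8.2, 0.8]
gripper_width: 0.0547
grip_force: 91.2
[ 0.0712 -0.      0.027 ] [0.713 0.629 0.309]
```

```bash
python3 -m creep '[[0,0.002,0,0,0,0,0],[100,0.002,0,0,0,0,0],[100,0.002,0,0,0,0,0],[100,0.002,0,0,0,0,0],[100,0.002,0,0,0,0,0]]'
python3 -m creep '[[100,0,0,-0.04,0,0,0],[100,0,0,-0.1,0,0,0],[100,0,0,-0.16,0,0,0],[100,0,0,-0.16,0,0,0]]'
python3 - <<'E'
from h import *
for n in ("scene","side"):
  for o in cases(n):print(o)
p,d=env.snapshot("scene");cv2.imwrite("pics/s4.png",p[130:430,140:520])
plan((np.array([.432,.1935,.2]),down(6.4)),(np.array([.432,.1935,.024]),down(6.4)))
E
```

```text
clock: 17.23
position: [0.4172, 0.369, 0.0825]
orientation: [-0.056, 0.924, 0.349, 0.147]
force: [-0.9, 0.7, -0.4]
gripper_width: 0.0856
grip_force: 0.0
clock: 17.73
position: [0.3813, 0.3372, 0.2396]
orientation: [-0.058, 0.923, 0.349, 0.151]
force: [0.4, -0.7, 0.1]
gripper_width: 0.0852
grip_force: 0.0
('scene', 'orange', np.float64(25.5), 544, 180, 103, 41, -58.3, [311.0, 262.0])
('scene', 'orange', np.float64(25.8), 427, 8, 130, 56, 89.6, [436.0, 256.0])
('scene', 'blue', np.float64(105.5), 444, 397, 55, 44, -50.6, [251.0, 341.0])
('scene', 'blue', np.float64(35.5), 431, 196, 127, 55, -83.9, [358.0, 300.0])
('side', 'orange', np.float64(28.2), 429, 4, 129, 55, 89.4, [300.0, 331.0])
('side', 'orange', np.float64(28.3), 566, 202, 130, 55, -85.4, [333.0, 248.0])
[-0.0315, 0.0706, 0.0076] [0.075, -0.146, -0.475]
[-0.0594, 0.0492, 0.0097] [0.075, -0.146, -0.475]
--
[0.0, 0.0, 0.176] [-0.0, 0.0, 0.0]
--
```

View pics/s4.png

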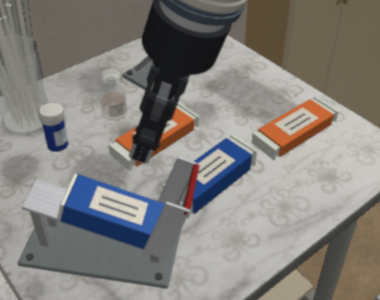

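```bash
python3 -m creep '[[100,-0.0315,0.0705,0.0075,0.075,-0.146,-0.475],[100,-0.0315,0.0705,0.0075,0.075,-0.146,-0.475],[100,-0.0315,0.0705,0.0075,0.075,-0.146,-0.475],[100,-0.0315,0.0705,0.0075,0.075,-0.146,-0.475]]'
python3 -m creep '[[100,-0.0595,0.049,0.0095,0.075,-0.146,-0.475],[100,-0.0595,0.049,0.0095,0.075,-0.146,-0.475],[100,-0.0595,0.049,0.0095,0.075,-0.146,-0.475],[100,-0.0595,0.049,0.0095,0.075,-0.146,-0.475],[100,-0.0595,0.049,0.0095,0.075,-0.146,-0.475]]'
python3 -m creep '[[100,0,0,0.06,0,0,0],[100,0,0,0.11,0,0,0],[100,0,0,0.11,0,0,0]]'
python3 - <<'E'
from h import *
print([o for o in cases("scene") if o[1]=='blue'])
plan((np.array([.432,.1935,.024]),down(6.4)))
E
```

```text
clock: 18.38
position: [0.4065, 0.2648, 0.216]
orientation: [-0.029, 0.822, 0.564, 0.075]
force: [-0.5, -0.5, 1.1]
gripper_width: 0.0854
grip_force: 0.0
clock: 19.0
position: [0.4312, 0.1941, 0.2003]
orientation: [-0.0, 0.668, 0.744, 0.0]
force: [0.3, -0.3, -0.5]
gripper_width: 0.0849
grip_force: 0.0
clock: 19.38
position: [0.4291, 0.1927, 0.0883]
orientation: [-0.001, 0.668, 0.744, -0.003]
force: [-0.8, 0.1, -0.3]
gripper_width: 0.0851
grip_force: 0.0
[('scene', 'blue', np.float64(105.5), 444, 397, 56, 43, -51.3, [251.0, 341.0]), ('scene', 'blue', np.float64(35.2), 414, 195, 127, 21, -84.1, [360.0, 312.0])]
[0.0, 0.0014, 0.0664] [-0.002, 0.001, -0.003]
--
```

```bash
python3 -m creep '[[100,0,0.001,0.04,0,0,0],[100,0,0.001,0.064,0,0,0],[100,0,0.001,0.064,0,0,0],[100,0,0.001,0.064,0,0,0]]'
python3 -m creep '[[0,0,0,0,0,0,0],[0,0,0,0,0,0,0],[0,0,0,0,0,0,0],[0,0,0,0,0,0,0],[0,0,0,0,0,0,0]]' 80
python3 -m creep '[[0,0,0,-0.04,0,0,0],[0,0,0,-0.08,0,0,0],[0,0,0,-0.12,0,0,0],[0,0,0,-0.12,0,0,0],[0,0,0,-0.12,0,0,0]]'
python3 - <<'E'
from h import *
plan((sp(.14,.145),down(98.8)),(sp(.09,.08),down(98.8)))
E
```

```text
clock: 19.92
position: [0.4343, 0.1945, 0.0289]
orientation: [0.001, 0.667, 0.745, 0.001]
force: [-0.5, -0.2, 0.4]
gripper_width: 0.0851
grip_force: 0.0
clock: 20.55
position: [0.4337, 0.1941, 0.0283]
orientation: [0.001, 0.667, 0.745, 0.001]
force: [-2.4, -1.5, 15.9]
gripper_width: 0.0543
grip_force: 83.3
clock: 21.18
position: [0.4323, 0.1936, 0.1464]
orientation: [0.0, 0.667, 0.745, -0.0]
force: [-1.1, 0.1, -3.3]
gripper_width: 0.0544
grip_force: 87.8
[-0.0665, 0.0384, 0.0007] [-0.0, 0.0, -0.807]
[-0.0738, -0.0214, 0.0007] [-0.0, 0.0, -0.807]
--
[-0.05, 0.0, 0.065] [0.0, 0.0, 0.0]
--
```

```bash
python3 -m creep '[[0,-0.0665,0.0385,0.0005,0,0,-0.807],[0,-0.0665,0.0385,0.0005,0,0,-0.807],[0,-0.0665,0.0385,0.0005,0,0,-0.807],[0,-0.0665,0.0385,0.0005,0,0,-0.807],[0,-0.0665,0.0385,0.0005,0,0,-0.807]]'
python3 -m creep '[[0,-0.074,-0.0215,0.0005,0,0,-0.807],[0,-0.074,-0.0215,0.0005,0,0,-0.807],[0,-0.074,-0.0215,0.0005,0,0,-0.807],[0,-0.074,-0.0215,0.0005,0,0,-0.807],[0,-0.074,-0.0215,0.0005,0,0,-0.807]]'
python3 -m creep '[[0,-0.02,0,0.05,0,0,0],[0,-0.05,0,0.065,0,0,0],[0,-0.05,0,0.065,0,0,0],[0,-0.05,0,0.065,0,0,0]]'
python3 -m creep '[[0,-0.002,0,0,0,0,0],[0,-0.004,0,0,0,0,0],[0,-0.006,0,0,0,0,0],[0,-0.008,0,0,0,0,0],[0,-0.01,0,0,0,0,0]]'
python3 -m creep '[[0,-0.002,0,0,0,0,0],[0,-0.004,0,0,0,0,0]]'
```

```text
clock: 21.8
position: [0.4773, 0.1316, 0.1444]
orientation: [-0.001, 0.319, 0.948, -0.001]
force: [-0.4, 0.1, -3.4]
gripper_width: 0.0549
grip_force: 87.7
clock: 22.42
position: [0.5229, 0.0697, 0.1438]
orientation: [-0.002, -0.079, 0.997, -0.0]
force: [0.3, 0.1, -2.5]
gripper_width: 0.0546
grip_force: 87.7
clock: 22.92
position: [0.5722, 0.0774, 0.0797]
orientation: [-0.001, -0.077, 0.997, -0.0]
force: [0.2, -0.2, -3.1]
gripper_width: 0.0547
grip_force: 87.4
clock: 23.55
position: [0.5837, 0.0792, 0.0811]
orientation: [0.0, -0.077, 0.997, -0.0]
force: [-0.2, -0.1, -3.7]
gripper_width: 0.0544
grip_force: 87.4
clock: 23.8
position: [0.5863, 0.0796, 0.0806]
orientation: [-0.001, -0.077, 0.997, -0.0]
force: [-5.2, -1.3, -1.2]
gripper_width: 0.0543
grip_force: 88.0
```

```bash
python3 -m creep '[[0,-0.002,0,0,0,0,0],[0,-0.004,0,0,0,0,0]]'
python3 -m creep '[[0,-0.002,0,0,0,0,0],[0,-0.004,0,0,0,0,0]]'
python3 -m creep '[[0,-0.001,0,0,0,0,0],[0,-0.002,0,0,0,0,0]]'
python3 -m creep '[[0,-0.001,0,0,0,0,0],[0,-0.002,0,0,0,0,0]]'
```

```text
clock: 24.05
position: [0.5902, 0.0801, 0.0806]
orientation: [-0.001, -0.077, 0.997, -0.0]
force: [-5.1, -1.8, -0.2]
gripper_width: 0.0545
grip_force: 88.0
clock: 24.3
position: [0.5928, 0.0804, 0.0803]
orientation: [-0.003, -0.077, 0.997, -0.001]
force: [-12.1, -2.5, 0.9]
gripper_width: 0.0546
grip_force: 88.2
clock: 24.55
position: [0.5928, 0.0805, 0.0797]
orientation: [-0.005, -0.077, 0.997, -0.001]
force: [-15.4, -3.5, 2.3]
gripper_width: 0.0541
grip_force: 88.1
clock: 24.8
position: [0.5929, 0.0806, 0.0791]
orientation: [-0.007, -0.077, 0.997, -0.001]
force: [-20.1, -4.1, 2.1]
gripper_width: 0.0547
grip_force: 88.2
```

```bash
python3 -m creep '[[0,0.04,0,-0.005,0,0,0],[0,0.075,0,-0.005,0,0,0],[0,0.075,0,-0.005,0,0,0]]'
python3 -m creep '[[0,0,0,0,0,0,0.785],[0,0,0,0,0,0,0.785],[0,0,0,0,0,0,0.785],[0,0,0,0,0,0,0.785],[0,0,0,0,0,0,0.785]]'
python3 -m creep '[[0,0,0,0,0,0,0.785],[0,0,0,0,0,0,0.785],[0,0,0,0,0,0,0.785],[0,0,0,0,0,0,0.785],[0,0,0,0,0,0,0.785]]'
python3 -m creep '[[0,0,0,0,0,0,0.785],[0,0,0,0,0,0,0.785],[0,0,0,0,0,0,0.785],[0,0,0,0,0,0,0.785],[0,0,0,0,0,0,0.785]]'
python3 -m creep '[[0,0,0,0,0,0,0.785],[0,0,0,0,0,0,0.785],[0,0,0,0,0,0,0.785],[0,0,0,0,0,0,0.785],[0,0,0,0,0,0,0.785]]'
python3 - <<'E'
from h import *
for n in("scene","side"):
  print([o for o in cases(n) if o[1]=='orange'])
plan((sp(.086,.08),down(-81.2)))
E
```

```text
clock: 25.18
position: [0.5226, 0.0698, 0.0858]
orientation: [-0.001, -0.077, 0.997, -0.0]
force: [0.6, 0.0, -3.6]
gripper_width: 0.0546
grip_force: 87.5
clock: 25.8
position: [0.5264, 0.0703, 0.0862]
orientation: [0.001, 0.311, 0.951, 0.0]
force: [0.1, 0.1, -3.4]
gripper_width: 0.0548
grip_force: 87.5
clock: 26.42
position: [0.5259, 0.0702, 0.0861]
orientation: [0.001, 0.65, 0.76, 0.0]
force: [0.2, 0.3, -2.7]
gripper_width: 0.0548
grip_force: 87.5
clock: 27.05
position: [0.5256, 0.0702, 0.0861]
orientation: [0.0, 0.891, 0.455, 0.0]
force: [-0.1, -0.6, -2.6]
gripper_width: 0.0545
grip_force: 87.5
clock: 27.68
position: [0.5254, 0.0702, 0.086]
orientation: [0.0, 0.997, 0.08, 0.0]
force: [-0.3, -0.2, -3.0]
gripper_width: 0.0543
grip_force: 87.5
[('scene', 'orange', np.float64(25.7), 564, 205, 129, 59, -86.0, [295.0, 264.0]), ('scene', 'orange', np.float64(25.7), 427, 8, 129, 57, 89.1, [436.0, 256.0])]
[('side', 'orange', np.float64(28.2), 429, 4, 129, 55, 89.3, [300.0, 331.0])]
[0.0519, 0.0003, 0.0061] [0.0, -0.001, 0.008]
--
```

```bash
python3 -m creep '[[0,0.052,0,0.006,0,0,0.008],[0,0.052,0,0.006,0,0,0.008],[0,0.052,0,0.006,0,0,0.008]]'
python3 -m creep '[[0,0.002,0,0,0,0,0],[0,0.004,0,0,0,0,0],[0,0.006,0,0,0,0,0],[0,0.008,0,0,0,0,0]]'
python3 -m creep '[[0,0.002,0,0,0,0,0],[0,0.004,0,0,0,0,0]]'
python3 -m creep '[[0,0.001,0,0,0,0,0],[0,0.003,0,0,0,0,0]]'
python3 -m creep '[[0,0.001,0,0,0,0,0],[0,0.002,0,0,0,0,0]]'
```

```text
clock: 28.15
position: [0.576, 0.0781, 0.0796]
orientation: [0.0, 0.997, 0.075, -0.0]
force: [-0.4, -0.0, -2.9]
gripper_width: 0.0546
grip_force: 87.5
clock: 28.65
position: [0.5842, 0.0793, 0.0801]
orientation: [0.0, 0.997, 0.074, -0.0]
force: [-5.3, -1.8, -1.6]
gripper_width: 0.0545
grip_force: 87.7
clock: 28.9
position: [0.5873, 0.0797, 0.0797]
orientation: [0.0, 0.997, 0.074, -0.001]
force: [-5.6, -1.2, -0.5]
gripper_width: 0.0543
grip_force: 88.0
clock: 29.15
position: [0.5904, 0.0802, 0.0797]
orientation: [0.0, 0.997, 0.074, -0.001]
force: [-5.1, -1.4, -1.5]
gripper_width: 0.0546
grip_force: 88.0
clock: 29.4
position: [0.5921, 0.0804, 0.0796]
orientation: [0.0, 0.997, 0.074, -0.001]
force: [-7.5, -2.2, 0.0]
gripper_width: 0.0547
grip_force: 88.0
```

```bash
python3 -m creep '[[0,0.0015,0,0,0,0,0],[0,0.003,0,0,0,0,0]]'
python3 -m creep '[[0,0.001,0,0,0,0,0],[0,0.001,0,0,0,0,0]]'
python3 - <<'E'
from h import *
plan((sp(.15,.15),down(-81.2)),(bp(.078,0,.2),bed(-1)))
E
```

```text
clock: 29.65
position: [0.5923, 0.0804, 0.0789]
orientation: [0.001, 0.997, 0.074, -0.004]
force: [-16.3, -3.6, 1.3]
gripper_width: 0.0544
grip_force: 88.1
clock: 29.9
position: [0.5923, 0.0804, 0.0785]
orientation: [0.001, 0.997, 0.074, -0.005]
force: [-15.6, -4.1, 1.1]
gripper_width: 0.0543
grip_force: 88.1
[-0.0805, 0.0003, -0.0707] [0.001, 0.01, -0.005]
--
[-0.0436, -0.1438, -0.0502] [0.045, 0.153, -0.282]
[0.0058, -0.1513, -0.0464] [0.045, 0.153, -0.282]
--
```

```bash
python3 -m creep '[[0,-0.04,0,-0.01,0,0,0],[0,-0.0805,0,-0.0705,0,0.01,-0.005],[0,-0.0805,0,-0.0705,0,0.01,-0.005],[0,-0.0805,0,-0.0705,0,0.01,-0.005]]'
python3 -m creep '[[0,-0.0435,-0.144,-0.05,0.045,0.153,-0.282],[0,-0.0435,-0.144,-0.05,0.045,0.153,-0.282],[0,-0.0435,-0.144,-0.05,0.045,0.153,-0.282],[0,-0.0435,-0.144,-0.05,0.045,0.153,-0.282]]'
python3 -m creep '[[0,0.006,-0.1515,-0.0465,0.045,0.153,-0.282],[0,0.006,-0.1515,-0.0465,0.045,0.153,-0.282],[0,0.006,-0.1515,-0.0465,0.045,0.153,-0.282],[0,0.006,-0.1515,-0.0465,0.045,0.153,-0.282],[0,0.006,-0.1515,-0.0465,0.045,0.153,-0.282]]'
python3 - <<'E'
from h import *
s=env.state();print(s['gripper_width'],s['grip_force'])
print([o for o in cases("scene")])
plan((bp(.077,0,.073),bed(-1)),(bp(.077,0,.066),bed(-1)))
E
```

```text
clock: 30.4
position: [0.5189, 0.0696, 0.1514]
orientation: [-0.0, 0.997, 0.076, 0.007]
force: [0.5, 1.1, -2.4]
gripper_width: 0.0543
grip_force: 87.8
clock: 30.9
position: [0.4525, 0.2072, 0.1999]
orientation: [-0.028, 0.973, 0.217, 0.08]
force: [-0.1, 1.0, -3.2]
gripper_width: 0.0543
grip_force: 87.7
clock: 31.52
position: [0.3873, 0.3402, 0.2485]
orientation: [-0.054, 0.923, 0.349, 0.151]
force: [-0.5, -0.2, -3.8]
gripper_width: 0.0547
grip_force: 87.8
0.05466301079729915 87.75997281074524
[('scene', 'orange', np.float64(25.8), 427, 8, 129, 57, 89.9, [436.0, 256.0]), ('scene', 'blue', np.float64(105.4), 444, 397, 56, 43, -50.3, [251.0, 341.0]), ('scene', 'blue', np.float64(271.0), 418, 370, 56, 34, -51.7, [278.0, 253.0])]
[-0.0046, -0.0029, 0.1242] [0.006, -0.007, -0.0]
--
[0.0, -0.0, 0.007] [0.0, 0.0, 0.0]
--
```

```bash
python3 -m creep '[[0,-0.0045,-0.003,0.06,0.006,-0.007,0],[0,-0.0045,-0.003,0.12,0.006,-0.007,0],[0,-0.0045,-0.003,0.124,0.006,-0.007,0],[0,-0.0045,-0.003,0.124,0.006,-0.007,0]]'
python3 -m creep '[[0,0,0,0.003,0,0,0],[0,0,0,0.006,0,0,0],[0,0,0,0.006,0,0,0]]'
python3 -m creep '[[0,0,0,0.001,0,0,0],[0,0,0,0.002,0,0,0]]'
python3 -c "
from h import *
p,R=pose();print(((p-O)@np.c_[UX,UY,UZ]).round(4))"
```

```text
clock: 32.08
position: [0.4123, 0.365, 0.1309]
orientation: [-0.056, 0.924, 0.349, 0.147]
force: [-0.1, 0.1, -2.1]
gripper_width: 0.0547
grip_force: 87.6
clock: 32.45
position: [0.4134, 0.3672, 0.1261]
orientation: [-0.056, 0.924, 0.349, 0.148]
force: [0.1, -0.5, -3.0]
gripper_width: 0.0547
grip_force: 87.6
clock: 32.7
position: [0.4137, 0.3674, 0.1233]
orientation: [-0.056, 0.924, 0.349, 0.147]
force: [0.2, -0.4, -2.0]
gripper_width: 0.0544
grip_force: 87.6
[0.0782 0.0011 0.0664]
```

```bash
python3 -m creep '[[0,0,0.001,0.001,0,0,0],[0,0,0.001,0.002,0,0,0]]'
python3 -m creep '[[0,0,0,0.001,0,0,0],[0,0,0,0.001,0,0,0]]'
python3 -m creep '[[0,0,0,0.001,0,0,0],[0,0,0,0.001,0,0,0]]'
python3 -c "
from h import *
p,R=pose();print(((p-O)@np.c_[UX,UY,UZ]).round(4))"
```

```text
clock: 32.95
position: [0.4149, 0.367, 0.1212]
orientation: [-0.056, 0.924, 0.349, 0.147]
force: [-3.2, -4.1, 10.0]
gripper_width: 0.0547
grip_force: 89.6
clock: 33.2
position: [0.4149, 0.367, 0.1211]
orientation: [-0.056, 0.924, 0.349, 0.147]
force: [-6.8, -6.7, 15.8]
gripper_width: 0.0546
grip_force: 90.2
clock: 33.45
position: [0.4149, 0.367, 0.1211]
orientation: [-0.056, 0.924, 0.349, 0.147]
force: [-13.9, -12.7, 32.8]
gripper_width: 0.0544
grip_force: 92.7
[ 0.0781 -0.      0.0641]
```

```bash
python3 -m creep '[[0,0,0,-0.002,0,0,0],[0,-0.002,0,-0.002,0,0,0],[0,-0.004,0,-0.002,0,0,0],[0,-0.005,0,-0.002,0,0,0]]'
python3 -m creep '[[0,-0.001,0,0,0,0,0],[0,-0.002,0,0,0,0,0],[0,-0.003,0,0,0,0,0]]'
python3 -m creep '[[0,-0.001,0,0,0,0,0],[0,-0.001,0,0,0,0,0]]'
python3 -c "
from h import *
p,R=pose();print(((p-O)@np.c_[UX,UY,UZ]).round(4))"
```

```text
clock: 33.95
position: [0.4116, 0.3642, 0.1198]
orientation: [-0.056, 0.924, 0.349, 0.148]
force: [0.6, 1.1, 0.3]
gripper_width: 0.0547
grip_force: 88.3
clock: 34.33
position: [0.4095, 0.3623, 0.119]
orientation: [-0.056, 0.924, 0.349, 0.148]
force: [3.1, 2.8, -0.3]
gripper_width: 0.0548
grip_force: 88.2
clock: 34.58
position: [0.4094, 0.3623, 0.1192]
orientation: [-0.056, 0.923, 0.349, 0.149]
force: [5.0, 4.9, -0.6]
gripper_width: 0.0546
grip_force: 87.9
[0.0706 0.0001 0.0645]
```

```bash
python3 -m creep '[[0,0.001,0,0,0,0,0],[100,0.001,0,0,0,0,0],[100,0.001,0,0,0,0,0],[100,0.001,0,0,0,0,0],[100,0.001,0,0,0,0,0]]'
python3 -m creep '[[100,0,0,-0.04,0,0,0],[100,0,0,-0.1,0,0,0],[100,0,0,-0.13,0,0,0],[100,0,0,-0.13,0,0,0]]'
python3 - <<'E'
from h import *
for n in ("scene","side"):
  for o in cases(n):print(o)
p,d=env.snapshot("scene");cv2.imwrite("pics/s5.png",p[130:430,140:520])
plan((np.array([.565,.2035,.15]),down(4)),(np.array([.565,.2035,.022]),down(4)))
E
```

```text
clock: 35.2
position: [0.4089, 0.3618, 0.1187]
orientation: [-0.056, 0.924, 0.349, 0.147]
force: [0.5, 0.5, -1.2]
gripper_width: 0.0855
grip_force: 0.0
clock: 35.7
position: [0.3794, 0.3357, 0.2448]
orientation: [-0.057, 0.923, 0.349, 0.149]
force: [0.5, 0.7, -0.0]
gripper_width: 0.0853
grip_force: 0.0
('scene', 'orange', np.float64(25.3), 556, 206, 129, 44, -82.6, [304.0, 268.0])
('scene', 'orange', np.float64(25.8), 426, 9, 129, 56, -89.9, [436.0, 256.0])
('scene', 'blue', np.float64(138.8), 433, 388, 57, 48, -54.6, [257.0, 332.0])
('side', 'orange', np.float64(28.2), 429, 4, 129, 55, 89.5, [300.0, 331.0])
('side', 'orange', np.float64(28.2), 566, 202, 129, 55, -85.4, [331.0, 250.0])
[0.011, 0.111, 0.0515] [0.072, -0.146, -0.455]
[-0.0329, 0.1095, 0.0451] [0.072, -0.146, -0.455]
--
[0.0, 0.0, 0.128] [-0.0, 0.0, -0.0]
--
```

View pics/s5.png

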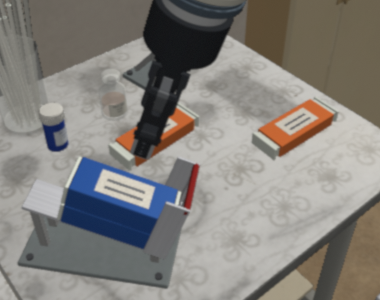

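```bash
python3 -m creep '[[100,0.011,0.111,0.0515,0.072,-0.146,-0.455],[100,0.011,0.111,0.0515,0.072,-0.146,-0.455],[100,0.011,0.111,0.0515,0.072,-0.146,-0.455],[100,0.011,0.111,0.0515,0.072,-0.146,-0.455]]'
python3 -m creep '[[100,-0.033,0.1095,0.045,0.072,-0.146,-0.455],[100,-0.033,0.1095,0.045,0.072,-0.146,-0.455],[100,-0.033,0.1095,0.045,0.072,-0.146,-0.455],[100,-0.033,0.1095,0.045,0.072,-0.146,-0.455],[100,-0.033,0.1095,0.045,0.072,-0.146,-0.455]]'
python3 -m creep '[[100,0,0,0.05,0,0,0],[100,0,0,0.05,0,0,0],[100,0,0,0.05,0,0,0]]'
python3 - <<'E'
from h import *
print([o for o in cases("scene") if o[1]=='orange'],[o for o in cases("side") if o[1]=='orange'])
plan((np.array([.565,.2035,.0225]),down(4)))
E
```

```text
clock: 36.35
position: [0.4731, 0.2684, 0.194]
orientation: [-0.029, 0.827, 0.556, 0.074]
force: [-0.1, -0.1, -0.1]
gripper_width: 0.0854
grip_force: 0.0
clock: 36.98
position: [0.5643, 0.2044, 0.1509]
orientation: [-0.0, 0.683, 0.731, 0.001]
force: [0.3, 0.2, 0.5]
gripper_width: 0.0856
grip_force: 0.0
clock: 37.35
position: [0.5656, 0.2042, 0.1026]
orientation: [0.0, 0.682, 0.731, 0.001]
force: [-0.1, -0.1, 0.6]
gripper_width: 0.0855
grip_force: 0.0
[('scene', 'orange', np.float64(25.7), 564, 205, 128, 58, -85.9, [296.0, 264.0]), ('scene', 'orange', np.float64(25.9), 426, 7, 130, 57, 88.7, [436.0, 256.0])] [('side', 'orange', np.float64(28.2), 429, 4, 129, 55, 89.4, [300.0, 331.0]), ('side', 'orange', np.float64(28.3), 566, 201, 128, 56, -84.6, [330.0, 249.0])]
[-0.0009, -0.0018, 0.0807] [0.004, -0.002, -0.0]
--
```

```bash
python3 -m creep '[[100,-0.001,-0.001,0.04,0,0,0],[100,-0.001,-0.001,0.075,0,0,0],[100,-0.001,-0.001,0.08,0,0,0],[100,-0.001,-0.001,0.08,0,0,0]]'
python3 -m creep '[[0,0,0,0,0,0,0],[0,0,0,0,0,0,0],[0,0,0,0,0,0,0],[0,0,0,0,0,0,0],[0,0,0,0,0,0,0]]' 80
python3 -m creep '[[0,0,0,-0.04,0,0,0],[0,0,0,-0.08,0,0,0],[0,0,0,-0.125,0,0,0],[0,0,0,-0.125,0,0,0],[0,0,0,-0.125,0,0,0]]'
python3 - <<'E'
from h import *
plan((sp(.15,.145),down(98.8)),(sp(.09,.075),down(98.8)))
E
```

```text
clock: 37.95
position: [0.5655, 0.2032, 0.0225]
orientation: [0.0, 0.682, 0.731, 0.002]
force: [-0.1, 0.3, 0.6]
gripper_width: 0.0857
grip_force: 0.0
clock: 38.58
position: [0.5658, 0.2033, 0.0232]
orientation: [0.001, 0.682, 0.731, 0.002]
force: [-2.8, -0.0, 9.7]
gripper_width: 0.0542
grip_force: 85.1
clock: 39.2
position: [0.564, 0.2025, 0.1461]
orientation: [0.0, 0.682, 0.731, 0.001]
force: [-0.4, -0.2, -3.5]
gripper_width: 0.0542
grip_force: 86.2
[-0.0652, -0.0299, 0.0004] [0.001, 0.0, -0.827]
[-0.0221, -0.0682, 0.0005] [0.001, 0.0, -0.827]
--
[-0.06, 0.0, 0.07] [0.0, -0.0, 0.0]
--
```

```bash
python3 -m creep '[[0,-0.065,-0.03,0.0005,0,0,-0.827],[0,-0.065,-0.03,0.0005,0,0,-0.827],[0,-0.065,-0.03,0.0005,0,0,-0.827],[0,-0.065,-0.03,0.0005,0,0,-0.827],[0,-0.065,-0.03,0.0005,0,0,-0.827]]'
python3 -m creep '[[0,-0.022,-0.068,0.0005,0,0,-0.827],[0,-0.022,-0.068,0.0005,0,0,-0.827],[0,-0.022,-0.068,0.0005,0,0,-0.827],[0,-0.022,-0.068,0.0005,0,0,-0.827],[0,-0.022,-0.068,0.0005,0,0,-0.827]]'
python3 -m creep '[[0,-0.02,0,0.05,0,0,0],[0,-0.06,0,0.07,0,0,0],[0,-0.06,0,0.07,0,0,0],[0,-0.06,0,0.07,0,0,0]]'
python3 -m creep '[[0,-0.002,0,0,0,0,0],[0,-0.004,0,0,0,0,0],[0,-0.006,0,0,0,0,0],[0,-0.008,0,0,0,0,0]]'
python3 -m creep '[[0,-0.002,0,0,0,0,0],[0,-0.004,0,0,0,0,0],[0,-0.006,0,0,0,0,0]]'
python3 -m creep '[[0,-0.0015,0,0,0,0,0],[0,-0.003,0,0,0,0,0]]'
```

```text
clock: 39.83
position: [0.5379, 0.1354, 0.1439]
orientation: [-0.001, 0.329, 0.944, -0.0]
force: [0.3, -0.4, -3.2]
gripper_width: 0.0541
grip_force: 86.0
clock: 40.45
position: [0.5127, 0.0686, 0.1434]
orientation: [-0.001, -0.079, 0.997, 0.001]
force: [-0.0, 0.0, -1.6]
gripper_width: 0.054
grip_force: 86.2
clock: 40.95
position: [0.5717, 0.0779, 0.0738]
orientation: [-0.001, -0.077, 0.997, 0.0]
force: [-0.7, 0.7, -3.7]
gripper_width: 0.0546
grip_force: 86.1
clock: 41.45
position: [0.5814, 0.0794, 0.0754]
orientation: [0.001, -0.077, 0.997, 0.001]
force: [-0.5, 0.1, -2.0]
gripper_width: 0.054
grip_force: 86.1
clock: 41.82
position: [0.586, 0.0802, 0.0748]
orientation: [-0.001, -0.077, 0.997, 0.001]
force: [-5.3, -0.1, -0.3]
gripper_width: 0.0544
grip_force: 86.6
clock: 42.08
position: [0.5889, 0.0807, 0.0748]
orientation: [-0.001, -0.077, 0.997, 0.001]
force: [-5.0, -0.3, -0.8]
gripper_width: 0.0542
grip_force: 86.6
```

```bash
python3 -m creep '[[0,-0.002,0,0,0,0,0],[0,-0.004,0,0,0,0,0]]'
python3 -m creep '[[0,-0.001,0,0,0,0,0],[0,-0.002,0,0,0,0,0]]'
python3 -m creep '[[0,-0.001,0,0,0,0,0],[0,-0.002,0,0,0,0,0]]'
```

```text
clock: 42.32
position: [0.5928, 0.0813, 0.0748]
orientation: [-0.001, -0.077, 0.997, 0.001]
force: [-6.0, -0.2, 0.4]
gripper_width: 0.0543
grip_force: 86.6
clock: 42.58
position: [0.593, 0.0813, 0.0743]
orientation: [-0.003, -0.076, 0.997, 0.001]
force: [-11.5, -1.0, 2.4]
gripper_width: 0.0543
grip_force: 86.8
clock: 42.82
position: [0.5931, 0.0814, 0.0737]
orientation: [-0.004, -0.076, 0.997, 0.0]
force: [-16.7, -2.8, 3.2]
gripper_width: 0.0546
grip_force: 86.9
```

Home. Retreat, turn, approach, push.

```bash
python3 -m creep '[[0,0.04,0,-0.005,0,0,0],[0,0.075,0,-0.005,0,0,0],[0,0.075,0,-0.005,0,0,0]]'
python3 -m creep '[[0,0,0,0,0,0,0.785],[0,0,0,0,0,0,0.785],[0,0,0,0,0,0,0.785],[0,0,0,0,0,0,0.785],[0,0,0,0,0,0,0.785]]'
python3 -m creep '[[0,0,0,0,0,0,0.785],[0,0,0,0,0,0,0.785],[0,0,0,0,0,0,0.785],[0,0,0,0,0,0,0.785],[0,0,0,0,0,0,0.785]]'
python3 -m creep '[[0,0,0,0,0,0,0.785],[0,0,0,0,0,0,0.785],[0,0,0,0,0,0,0.785],[0,0,0,0,0,0,0.785],[0,0,0,0,0,0,0.785]]'
python3 -m creep '[[0,0,0,0,0,0,0.785],[0,0,0,0,0,0,0.785],[0,0,0,0,0,0,0.785],[0,0,0,0,0,0,0.785],[0,0,0,0,0,0,0.785]]'
python3 -c "
from h import *
plan((sp(.086,.075),down(-81.2)))"
```

```text
clock: 43.2
position: [0.5213, 0.0701, 0.0798]
orientation: [-0.0, -0.077, 0.997, 0.0]
force: [0.3, 0.0, -1.7]
gripper_width: 0.0543
grip_force: 86.2
clock: 43.82
position: [0.5251, 0.0707, 0.0802]
orientation: [0.001, 0.311, 0.95, 0.001]
force: [-0.1, 0.2, -3.1]
gripper_width: 0.0544
grip_force: 86.3
clock: 44.45
position: [0.5245, 0.0706, 0.0801]
orientation: [0.0, 0.65, 0.76, 0.001]
force: [0.4, 0.4, -2.4]
gripper_width: 0.054
grip_force: 86.3
clock: 45.08
position: [0.5242, 0.0705, 0.0801]
orientation: [-0.0, 0.891, 0.454, 0.001]
force: [-1.0, -0.5, -1.3]
gripper_width: 0.054
grip_force: 86.3
clock: 45.7
position: [0.5241, 0.0705, 0.0801]
orientation: [-0.001, 0.997, 0.08, 0.001]
force: [-0.2, 0.2, -2.8]
gripper_width: 0.0543
grip_force: 86.3
[0.0532, 0.0008, 0.0052] [-0.001, -0.002, 0.006]
--
```

```bash
python3 -m creep '[[0,0.053,0.001,0.005,0,0,0.006],[0,0.053,0.001,0.005,0,0,0.006],[0,0.053,0.001,0.005,0,0,0.006]]'
python3 -m creep '[[0,0.002,0,0,0,0,0],[0,0.004,0,0,0,0,0],[0,0.006,0,0,0,0,0],[0,0.008,0,0,0,0,0]]'
python3 -m creep '[[0,0.002,0,0,0,0,0],[0,0.004,0,0,0,0,0]]'
python3 -m creep '[[0,0.001,0,0,0,0,0],[0,0.003,0,0,0,0,0]]'
python3 -m creep '[[0,0.001,0,0,0,0,0],[0,0.002,0,0,0,0,0]]'
python3 -m creep '[[0,0.001,0,0,0,0,0],[0,0.002,0,0,0,0,0]]'
```

```text
clock: 46.08
position: [0.5757, 0.0776, 0.0747]
orientation: [-0.001, 0.997, 0.076, 0.0]
force: [0.4, -0.2, -3.0]
gripper_width: 0.0543
grip_force: 86.2
clock: 46.58
position: [0.5839, 0.0789, 0.0751]
orientation: [-0.001, 0.997, 0.074, 0.0]
force: [-4.6, -0.9, -0.9]
gripper_width: 0.0544
grip_force: 86.5
clock: 46.82
position: [0.587, 0.0793, 0.0748]
orientation: [-0.001, 0.997, 0.074, -0.001]
force: [-4.9, 0.0, -0.4]
gripper_width: 0.0542
grip_force: 86.6
clock: 47.08
position: [0.5901, 0.0798, 0.0748]
orientation: [-0.001, 0.997, 0.074, -0.0]
force: [-4.7, -0.4, -0.4]
gripper_width: 0.0542
grip_force: 86.6
clock: 47.32
position: [0.592, 0.0802, 0.0748]
orientation: [-0.001, 0.997, 0.074, -0.001]
force: [-6.8, -0.1, -0.2]
gripper_width: 0.0541
grip_force: 86.5
clock: 47.58
position: [0.5921, 0.0802, 0.0744]
orientation: [-0.0, 0.997, 0.074, -0.003]
force: [-13.8, -1.7, 5.6]
gripper_width: 0.0541
grip_force: 87.0
```

```bash
python3 -m creep '[[0,0.0015,0,0,0,0,0],[0,0.0015,0,0,0,0,0]]'
python3 - <<'E'
from h import *
plan((sp(.15,.15),down(-81.2)),(bp(.078,0,.2),bed(-1)))
E
```

```text
clock: 47.82
position: [0.5922, 0.0802, 0.0741]
orientation: [-0.0, 0.997, 0.074, -0.004]
force: [-16.6, -1.4, 6.0]
gripper_width: 0.0546
grip_force: 87.2
[-0.0802, -0.0001, -0.0753] [-0.001, 0.008, -0.005]
--
[-0.0436, -0.1438, -0.0502] [0.045, 0.153, -0.282]
[0.0058, -0.1513, -0.0464] [0.045, 0.153, -0.282]
--
```

```bash
python3 -m creep '[[0,-0.04,0,-0.01,0,0,0],[0,-0.08,0,-0.0755,0,0.008,-0.005],[0,-0.08,0,-0.0755,0,0.008,-0.005],[0,-0.08,0,-0.0755,0,0.008,-0.005]]'
python3 -m creep '[[0,-0.0435,-0.144,-0.05,0.045,0.153,-0.282],[0,-0.0435,-0.144,-0.05,0.045,0.153,-0.282],[0,-0.0435,-0.144,-0.05,0.045,0.153,-0.282],[0,-0.0435,-0.144,-0.05,0.045,0.153,-0.282]]'
python3 -m creep '[[0,0.006,-0.1515,-0.0465,0.045,0.153,-0.282],[0,0.006,-0.1515,-0.0465,0.045,0.153,-0.282],[0,0.006,-0.1515,-0.0465,0.045,0.153,-0.282],[0,0.006,-0.1515,-0.0465,0.045,0.153,-0.282],[0,0.006,-0.1515,-0.0465,0.045,0.153,-0.282]]'
python3 - <<'E'
from h import *
s=env.state();print(s['gripper_width'],s['grip_force'])
print(cases("scene"))
plan((bp(.077,0,.105),bed(-1)))
E
```

```text
clock: 48.32
position: [0.5188, 0.0689, 0.1517]
orientation: [-0.001, 0.997, 0.077, 0.007]
force: [-0.3, -0.1, -1.9]
gripper_width: 0.0542
grip_force: 86.4
clock: 48.82
position: [0.4521, 0.2063, 0.2001]
orientation: [-0.029, 0.972, 0.217, 0.079]
force: [-0.3, -1.0, -1.6]
gripper_width: 0.0544
grip_force: 86.5
clock: 49.45
position: [0.3867, 0.3392, 0.249]
orientation: [-0.055, 0.923, 0.349, 0.15]
force: [-0.1, -0.7, -3.0]
gripper_width: 0.0544
grip_force: 86.7
0.05438512217650819 86.72900319099426
[('scene', 'orange', np.float64(239.0), 360, 319, 57, 48, -51.3, [315.0, 263.0]), ('scene', 'orange', np.float64(25.8), 427, 8, 129, 56, 89.0, [436.0, 256.0]), ('scene', 'orange', np.float64(267.7), 419, 372, 58, 32, -51.2, [246.0, 239.0]), ('scene', 'blue', np.float64(138.7), 436, 389, 55, 45, -49.9, [257.0, 332.0])]
[-0.0035, -0.0029, 0.093] [0.004, -0.007, 0.001]
--
```

```bash
python3 -m creep '[[0,-0.0035,-0.002,0.05,0.004,-0.007,0],[0,-0.0035,-0.002,0.09,0.004,-0.007,0],[0,-0.0035,-0.002,0.093,0.004,-0.007,0],[0,-0.0035,-0.002,0.093,0.004,-0.007,0]]'
python3 -m creep '[[0,0,0,0.003,0,0,0],[0,0,0,0.006,0,0,0],[0,0,0,0.006,0,0,0]]'
python3 -m creep '[[0,0,0,0.001,0,0,0],[0,0,0,0.002,0,0,0]]'
python3 -m creep '[[0,0,0,0.001,0,0,0],[0,0,0,0.001,0,0,0]]'
python3 -c "
from h import *
p,R=pose();print(((p-O)@np.c_[UX,UY,UZ]).round(4))"
```

```text
clock: 50.0
position: [0.4054, 0.3577, 0.1611]
orientation: [-0.056, 0.924, 0.349, 0.147]
force: [0.5, -0.4, -2.2]
gripper_width: 0.0544
grip_force: 86.5
clock: 50.38
position: [0.4065, 0.3597, 0.1557]
orientation: [-0.056, 0.923, 0.35, 0.148]
force: [-0.6, -0.2, -3.6]
gripper_width: 0.0547
grip_force: 86.5
clock: 50.62
position: [0.4069, 0.3601, 0.1535]
orientation: [-0.056, 0.923, 0.35, 0.147]
force: [0.2, -0.9, -2.3]
gripper_width: 0.054
grip_force: 86.5
clock: 50.88
position: [0.407, 0.3602, 0.1523]
orientation: [-0.056, 0.924, 0.35, 0.147]
force: [-0.2, -0.7, -2.5]
gripper_width: 0.0543
grip_force: 86.5
[0.0779 0.0001 0.097 ]
```

```bash
python3 -m creep '[[0,0,0,0.001,0,0,0],[0,0,0,0.001,0,0,0]]'
python3 -m creep '[[0,0,0,0.001,0,0,0],[0,0,0,0.001,0,0,0]]'
python3 -m creep '[[0,-0.002,0,0,0,0,0],[0,-0.004,0,0,0,0,0],[0,-0.005,0,0,0,0,0]]'
python3 -c "
from h import *
p,R=pose();print(((p-O)@np.c_[UX,UY,UZ]).round(4))"
```

```text
clock: 51.12
position: [0.4073, 0.3604, 0.1514]
orientation: [-0.056, 0.924, 0.35, 0.147]
force: [-0.6, 0.7, -2.2]
gripper_width: 0.0539
grip_force: 86.5
clock: 51.38
position: [0.4076, 0.3607, 0.1505]
orientation: [-0.056, 0.923, 0.35, 0.147]
force: [0.1, 0.1, -2.9]
gripper_width: 0.0544
grip_force: 86.7
clock: 51.75
position: [0.4038, 0.3573, 0.1489]
orientation: [-0.056, 0.924, 0.35, 0.147]
force: [-0.3, -0.0, -2.4]
gripper_width: 0.0541
grip_force: 86.7
[0.0727 0.     0.0951]
```

```bash
python3 -m creep '[[0,0,0,0.001,0,0,0],[0,0,0,0.001,0,0,0]]'
python3 -m creep '[[0,-0.001,0,0.0005,0,0,0],[0,-0.002,0,0.0005,0,0,0]]'
python3 -m creep '[[0,-0.001,0,0,0,0,0],[0,-0.001,0,0,0,0,0]]'
python3 -c "
from h import *
p,R=pose();print(((p-O)@np.c_[UX,UY,UZ]).round(4))"
```

```text
clock: 52.0
position: [0.4038, 0.3573, 0.1487]
orientation: [-0.056, 0.924, 0.35, 0.147]
force: [-7.8, -7.0, 15.2]
gripper_width: 0.0541
grip_force: 89.0
clock: 52.25
position: [0.4038, 0.3572, 0.1487]
orientation: [-0.056, 0.923, 0.35, 0.149]
force: [-4.1, -3.2, 14.9]
gripper_width: 0.0542
grip_force: 88.9
clock: 52.5
position: [0.4038, 0.3572, 0.1487]
orientation: [-0.057, 0.923, 0.35, 0.15]
force: [-2.6, -1.8, 13.5]
gripper_width: 0.0545
grip_force: 88.5
[ 0.0726 -0.      0.095 ]
```

```bash
python3 -m creep '[[0,0.001,0,-0.0015,0,0,0],[0,0,0,-0.0015,0,0,0],[0,-0.001,0,-0.0015,0,0,0]]'
python3 -m creep '[[0,-0.001,0,0,0,0,0],[0,-0.001,0,0,0,0,0]]'
python3 -c "
from h import *
p,R=pose();print(((p-O)@np.c_[UX,UY,UZ]).round(4))"
```

```text
clock: 52.88
position: [0.4021, 0.3557, 0.1483]
orientation: [-0.056, 0.923, 0.35, 0.149]
force: [5.2, 3.2, 0.3]
gripper_width: 0.0544
grip_force: 86.8
clock: 53.12
position: [0.402, 0.3557, 0.1485]
orientation: [-0.057, 0.923, 0.35, 0.149]
force: [5.4, 4.7, -0.3]
gripper_width: 0.0545
grip_force: 86.8
[ 0.0702 -0.      0.0954]
```

```bash
python3 -m creep '[[0,0.001,0,0,0,0,0],[100,0.001,0,0,0,0,0],[100,0.001,0,0,0,0,0],[100,0.001,0,0,0,0,0],[100,0.001,0,0,0,0,0]]'
python3 -m creep '[[100,0,0,-0.04,0,0,0],[100,0,0,-0.09,0,0,0],[100,0,0,-0.11,0,0,0],[100,0,0,-0.11,0,0,0]]'
python3 - <<'E'
from h import *
for n in ("scene","side"):
  for o in cases(n):print(o)
p,d=env.snapshot("scene");cv2.imwrite("pics/s6.png",p[130:430,140:520])
plan((np.array([.428,.006,.15]),down(-.7)))
E
```

```text
clock: 53.75
position: [0.4009, 0.3548, 0.1476]
orientation: [-0.056, 0.924, 0.35, 0.147]
force: [-0.7, -0.2, 0.1]
gripper_width: 0.0858
grip_force: 0.0
clock: 54.25
position: [0.3759, 0.3327, 0.2539]
orientation: [-0.056, 0.923, 0.35, 0.149]
force: [-0.0, 0.0, 0.6]
gripper_width: 0.0856
grip_force: 0.0
('scene', 'orange', np.float64(164.5), 431, 385, 56, 42, -52.2, [266.0, 311.0])
('scene', 'orange', np.float64(25.8), 427, 8, 129, 56, 89.3, [436.0, 256.0])
('scene', 'blue', np.float64(126.8), 412, 403, 74, 4, 40.7, [247.0, 348.0])
('side', 'orange', np.float64(28.2), 429, 4, 129, 56, 89.5, [301.0, 331.0])
('side', 'orange', np.float64(167.2), 437, 385, 55, 33, -48.7, [226.0, 171.0])
[-0.0995, 0.1396, 0.0208] [0.066, -0.148, -0.414]
[-0.1439, 0.0902, 0.0314] [0.066, -0.148, -0.414]
--
```

View pics/s6.png

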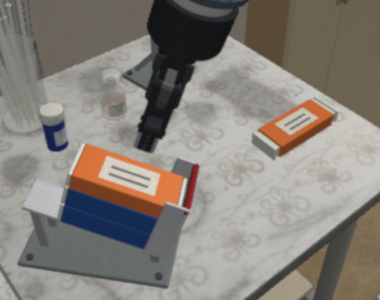

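Three cases are stacked neatly; the last orange case lies at crop (297,125).

```bash
python3 -m creep '[[100,-0.0995,0.1395,0.021,0.066,-0.148,-0.414],[100,-0.0995,0.1395,0.021,0.066,-0.148,-0.414],[100,-0.0995,0.1395,0.021,0.066,-0.148,-0.414],[100,-0.0995,0.1395,0.021,0.066,-0.148,-0.414]]'
python3 -m creep '[[100,-0.144,0.09,0.0315,0.066,-0.148,-0.414],[100,-0.144,0.09,0.0315,0.066,-0.148,-0.414],[100,-0.144,0.09,0.0315,0.066,-0.148,-0.414],[100,-0.144,0.09,0.0315,0.066,-0.148,-0.414]]'
python3 -m creep '[[100,0,0,0.05,0,0,0],[100,0,0,0.05,0,0,0],[100,0,0,0.05,0,0,0]]'
python3 - <<'E'
from h import *
print([o for o in cases("scene")],[o for o in cases("side")])
plan((np.array([.428,.006,.0225]),down(-.7)))
E
```

```text
clock: 54.9
position: [0.4016, 0.1672, 0.1991]
orientation: [-0.029, 0.838, 0.54, 0.074]
force: [-0.6, 0.4, 0.4]
gripper_width: 0.0858
grip_force: 0.0
clock: 55.4
position: [0.4275, 0.0045, 0.1483]
orientation: [-0.002, 0.712, 0.702, -0.001]
force: [0.8, -0.0, 0.7]
gripper_width: 0.0856
grip_force: 0.0
clock: 55.78
position: [0.4284, 0.0072, 0.1011]
orientation: [-0.001, 0.711, 0.703, 0.001]
force: [-0.5, -0.3, 1.1]
gripper_width: 0.0856
grip_force: 0.0
[('scene', 'orange', np.float64(164.4), 430, 385, 57, 42, -51.4, [266.0, 311.0]), ('scene', 'orange', np.float64(25.8), 427, 7, 130, 56, 89.4, [436.0, 256.0]), ('scene', 'blue', np.float64(126.6), 409, 401, 82, 3, 41.4, [247.0, 348.0])] [('side', 'orange', np.float64(28.2), 429, 3, 129, 55, 89.3, [300.0, 331.0]), ('side', 'orange', np.float64(167.5), 437, 384, 54, 36, -48.8, [226.0, 171.0])]
[-0.0012, -0.0014, 0.0793] [0.003, -0.002, 0.001]
--
```

```bash
python3 -m creep '[[100,-0.001,0,0.04,0,0,0],[100,-0.001,0,0.074,0,0,0],[100,-0.001,0,0.0785,0,0,0],[100,-0.001,0,0.0785,0,0,0]]'
python3 -m creep '[[0,0,0,0,0,0,0],[0,0,0,0,0,0,0],[0,0,0,0,0,0,0],[0,0,0,0,0,0,0],[0,0,0,0,0,0,0]]' 80
python3 -m creep '[[0,0,0,-0.04,0,0,0],[0,0,0,-0.08,0,0,0],[0,0,0,-0.11,0,0,0],[0,0,0,-0.11,0,0,0],[0,0,0,-0.11,0,0,0]]'
python3 - <<'E'
from h import *
plan((sp(.15,.13),down(98.8)),(sp(.09,.075),down(98.8)))
E
```

```text
clock: 56.38
position: [0.4291, 0.0058, 0.0231]
orientation: [0.0, 0.711, 0.703, 0.001]
force: [0.3, -0.6, 0.1]
gripper_width: 0.0856
grip_force: 0.0
clock: 57.0
position: [0.4292, 0.0057, 0.0235]
orientation: [0.0, 0.711, 0.703, 0.002]
force: [-2.4, 0.8, 18.2]
gripper_width: 0.0545
grip_force: 82.3
clock: 57.62
position: [0.4278, 0.0055, 0.1316]
orientation: [-0.0, 0.711, 0.703, 0.001]
force: [-1.1, 0.1, -3.0]
gripper_width: 0.0545
grip_force: 87.9
[0.0319, 0.0425, 0.0009] [0.001, -0.0, -0.868]
[-0.0118, 0.0518, 0.0008] [0.001, -0.0, -0.868]
--
[-0.06, -0.0, 0.055] [-0.0, -0.0, 0.0]
--
```

```bash
python3 -m creep '[[0,0.032,0.0425,0.001,0,0,-0.868],[0,0.032,0.0425,0.001,0,0,-0.868],[0,0.032,0.0425,0.001,0,0,-0.868],[0,0.032,0.0425,0.001,0,0,-0.868],[0,0.032,0.0425,0.001,0,0,-0.868]]'
python3 -m creep '[[0,-0.012,0.052,0.001,0,0,-0.868],[0,-0.012,0.052,0.001,0,0,-0.868],[0,-0.012,0.052,0.001,0,0,-0.868],[0,-0.012,0.052,0.001,0,0,-0.868],[0,-0.012,0.052,0.001,0,0,-0.868]]'
python3 -m creep '[[0,-0.02,0,0.05,0,0,0],[0,-0.06,0,0.055,0,0,0],[0,-0.06,0,0.055,0,0,0],[0,-0.06,0,0.055,0,0,0]]'
python3 -m creep '[[0,-0.002,0,0,0,0,0],[0,-0.004,0,0,0,0,0],[0,-0.006,0,0,0,0,0],[0,-0.008,0,0,0,0,0]]'
python3 -m creep '[[0,-0.002,0,0,0,0,0],[0,-0.004,0,0,0,0,0],[0,-0.006,0,0,0,0,0]]'
python3 -m creep '[[0,-0.0015,0,0,0,0,0],[0,-0.003,0,0,0,0,0]]'
```

```text
clock: 58.25
position: [0.47, 0.037, 0.1293]
orientation: [-0.001, 0.347, 0.938, 0.0]
force: [-0.2, 0.6, -1.0]
gripper_width: 0.0541
grip_force: 87.8
clock: 58.88
position: [0.5131, 0.0684, 0.1282]
orientation: [-0.001, -0.079, 0.997, 0.001]
force: [-0.3, -0.2, -2.6]
gripper_width: 0.0543
grip_force: 87.8
clock: 59.38
position: [0.5722, 0.0775, 0.0736]
orientation: [-0.001, -0.077, 0.997, 0.001]
force: [-0.4, 0.6, -3.3]
gripper_width: 0.0543
grip_force: 87.7
clock: 59.88
position: [0.5817, 0.079, 0.0755]
orientation: [0.001, -0.077, 0.997, 0.001]
force: [0.7, -0.3, -2.6]
gripper_width: 0.0541
grip_force: 87.7
clock: 60.25
position: [0.5864, 0.0797, 0.075]
orientation: [-0.001, -0.077, 0.997, 0.001]
force: [-4.0, -1.1, -0.2]
gripper_width: 0.0544
grip_force: 88.0
clock: 60.5
position: [0.5893, 0.0802, 0.075]
orientation: [-0.001, -0.077, 0.997, 0.001]
force: [-5.2, -0.7, 0.5]
gripper_width: 0.0544
grip_force: 88.0
```

```bash
python3 -m creep '[[0,-0.002,0,0,0,0,0],[0,-0.004,0,0,0,0,0]]'
python3 -m creep '[[0,-0.001,0,0,0,0,0],[0,-0.002,0,0,0,0,0]]'
python3 -m creep '[[0,-0.001,0,0,0,0,0],[0,-0.0015,0,0,0,0,0]]'
```

```text
clock: 60.75
position: [0.5925, 0.0806, 0.0749]
orientation: [-0.002, -0.077, 0.997, 0.001]
force: [-11.3, -0.7, 3.1]
gripper_width: 0.054
grip_force: 88.3
clock: 61.0
position: [0.5925, 0.0806, 0.0745]
orientation: [-0.004, -0.077, 0.997, 0.0]
force: [-15.2, -3.0, 8.0]
gripper_width: 0.0543
grip_force: 88.8
clock: 61.25
position: [0.5926, 0.0807, 0.0743]
orientation: [-0.005, -0.077, 0.997, 0.0]
force: [-19.4, -3.3, 11.2]
gripper_width: 0.0541
grip_force: 89.2
```

```bash
python3 -m creep '[[0,0.04,0,-0.005,0,0,0],[0,0.075,0,-0.005,0,0,0],[0,0.075,0,-0.005,0,0,0]]'
python3 -m creep '[[0,0,0,0,0,0,0.785],[0,0,0,0,0,0,0.785],[0,0,0,0,0,0,0.785],[0,0,0,0,0,0,0.785],[0,0,0,0,0,0,0.785]]'
python3 -m creep '[[0,0,0,0,0,0,0.785],[0,0,0,0,0,0,0.785],[0,0,0,0,0,0,0.785],[0,0,0,0,0,0,0.785],[0,0,0,0,0,0,0.785]]'
python3 -m creep '[[0,0,0,0,0,0,0.785],[0,0,0,0,0,0,0.785],[0,0,0,0,0,0,0.785],[0,0,0,0,0,0,0.785],[0,0,0,0,0,0,0.785]]'
python3 -m creep '[[0,0,0,0,0,0,0.785],[0,0,0,0,0,0,0.785],[0,0,0,0,0,0,0.785],[0,0,0,0,0,0,0.785],[0,0,0,0,0,0,0.785]]'
python3 -c "
from h import *
plan((sp(.086,.075),down(-81.2)))"
```

```text
clock: 61.62
position: [0.5212, 0.0696, 0.08]
orientation: [-0.001, -0.077, 0.997, 0.001]
force: [-0.3, 0.8, -3.1]
gripper_width: 0.0542
grip_force: 87.7
clock: 62.25
position: [0.5249, 0.0702, 0.0804]
orientation: [0.001, 0.311, 0.951, 0.001]
force: [-0.6, 0.7, -2.6]
gripper_width: 0.0541
grip_force: 87.8
clock: 62.88
position: [0.5243, 0.0701, 0.0803]
orientation: [0.0, 0.65, 0.76, 0.001]
force: [1.1, 0.3, -1.7]
gripper_width: 0.0542
grip_force: 87.8
clock: 63.5
position: [0.524, 0.07, 0.0802]
orientation: [-0.0, 0.891, 0.455, 0.001]
force: [-0.7, 0.3, -2.0]
gripper_width: 0.0545
grip_force: 87.8
clock: 64.12
position: [0.5239, 0.07, 0.0802]
orientation: [-0.001, 0.997, 0.08, 0.001]
force: [-0.3, 0.0, -1.9]
gripper_width: 0.0544
grip_force: 87.8
[0.0534, 0.0004, 0.0053] [-0.001, -0.001, 0.006]
--
```

```bash
python3 -m creep '[[0,0.053,0,0.005,0,0,0.006],[0,0.053,0,0.005,0,0,0.006],[0,0.053,0,0.005,0,0,0.006]]'
python3 -m creep '[[0,0.002,0,0,0,0,0],[0,0.004,0,0,0,0,0],[0,0.006,0,0,0,0,0],[0,0.008,0,0,0,0,0]]'
python3 -m creep '[[0,0.002,0,0,0,0,0],[0,0.004,0,0,0,0,0]]'
python3 -m creep '[[0,0.001,0,0,0,0,0],[0,0.003,0,0,0,0,0]]'
python3 -m creep '[[0,0.001,0,0,0,0,0],[0,0.002,0,0,0,0,0]]'
python3 -m creep '[[0,0.001,0,0,0,0,0],[0,0.002,0,0,0,0,0]]'
```

```text
clock: 64.5
position: [0.5755, 0.0781, 0.0749]
orientation: [-0.001, 0.997, 0.077, -0.0]
force: [0.5, -0.0, -2.7]
gripper_width: 0.0541
grip_force: 87.7
clock: 65.0
position: [0.584, 0.0794, 0.0753]
orientation: [-0.001, 0.997, 0.075, 0.0]
force: [-5.1, -1.3, -1.9]
gripper_width: 0.0545
grip_force: 87.8
clock: 65.25
position: [0.5868, 0.0798, 0.0749]
orientation: [-0.001, 0.997, 0.075, -0.001]
force: [-4.8, -1.2, 0.1]
gripper_width: 0.0542
grip_force: 88.1
clock: 65.5
position: [0.5899, 0.0803, 0.075]
orientation: [-0.001, 0.997, 0.075, -0.001]
force: [-4.6, -1.2, -0.3]
gripper_width: 0.0543
grip_force: 88.1
clock: 65.75
position: [0.592, 0.0806, 0.0749]
orientation: [-0.001, 0.997, 0.075, -0.001]
force: [-5.2, -1.9, -0.1]
gripper_width: 0.0542
grip_force: 88.1
clock: 66.0
position: [0.5926, 0.0806, 0.0747]
orientation: [-0.0, 0.997, 0.075, -0.002]
force: [-10.5, -2.0, 1.7]
gripper_width: 0.0542
grip_force: 88.3
```

```bash
python3 -m creep '[[0,0.0015,0,0,0,0,0],[0,0.002,0,0,0,0,0]]'
python3 - <<'E'
from h import *
plan((sp(.15,.15),down(-81.2)),(bp(.078,0,.215),bed(-1)))
E
```

```text
clock: 66.25
position: [0.5927, 0.0806, 0.0741]
orientation: [-0.0, 0.997, 0.075, -0.004]
force: [-15.3, -3.4, 2.9]
gripper_width: 0.0542
grip_force: 88.4
[-0.0808, 0.0002, -0.0753] [-0.001, 0.008, -0.004]
--
[-0.0456, -0.1425, -0.0573] [0.045, 0.153, -0.282]
[0.0048, -0.1508, -0.0538] [0.045, 0.153, -0.282]
--
```

```bash
python3 -m creep '[[0,-0.04,0,-0.01,0,0,0],[0,-0.081,0,-0.0755,0,0.008,-0.004],[0,-0.081,0,-0.0755,0,0.008,-0.004],[0,-0.081,0,-0.0755,0,0.008,-0.004]]'
python3 -m creep '[[0,-0.0455,-0.1425,-0.0575,0.045,0.153,-0.282],[0,-0.0455,-0.1425,-0.0575,0.045,0.153,-0.282],[0,-0.0455,-0.1425,-0.0575,0.045,0.153,-0.282],[0,-0.0455,-0.1425,-0.0575,0.045,0.153,-0.282]]'
python3 -m creep '[[0,0.005,-0.151,-0.054,0.045,0.153,-0.282],[0,0.005,-0.151,-0.054,0.045,0.153,-0.282],[0,0.005,-0.151,-0.054,0.045,0.153,-0.282],[0,0.005,-0.151,-0.054,0.045,0.153,-0.282],[0,0.005,-0.151,-0.054,0.045,0.153,-0.282]]'
python3 - <<'E'
from h import *
s=env.state();print(s['gripper_width'],s['grip_force'])
plan((bp(.077,0,.128),bed(-1)))
E
```

```text
clock: 66.75
position: [0.518, 0.0694, 0.1518]
orientation: [-0.001, 0.997, 0.077, 0.006]
force: [0.4, -0.2, -2.1]
gripper_width: 0.0538
grip_force: 87.9
clock: 67.25
position: [0.4498, 0.2051, 0.208]
orientation: [-0.029, 0.973, 0.217, 0.079]
force: [0.4, -0.2, -2.7]
gripper_width: 0.0541
grip_force: 87.8
clock: 67.88
position: [0.3827, 0.3364, 0.264]
orientation: [-0.055, 0.923, 0.349, 0.15]
force: [0.3, -0.3, -2.3]
gripper_width: 0.0541
grip_force: 87.8
0.05406166007179521 87.84444451332092
[-0.0036, -0.002, 0.0857] [0.004, -0.007, 0.001]
--
```

```bash
python3 -m creep '[[0,-0.0035,-0.0015,0.05,0.004,-0.007,0],[0,-0.0035,-0.0015,0.08,0.004,-0.007,0],[0,-0.0035,-0.0015,0.0855,0.004,-0.007,0],[0,-0.0035,-0.0015,0.0855,0.004,-0.007,0]]'
python3 -m creep '[[0,0,0,0.0015,0,0,0],[0,0,0,0.003,0,0,0],[0,0,0,0.003,0,0,0]]'
python3 -m creep '[[0,0,0,0.001,0,0,0],[0,0,0,0.001,0,0,0]]'
python3 -m creep '[[0,0,0,0.001,0,0,0],[0,0,0,0.001,0,0,0]]'
python3 -c "
from h import *
p,R=pose();print(((p-O)@np.c_[UX,UY,UZ]).round(4))"
```

```text
clock: 68.38
position: [0.3999, 0.3529, 0.1828]
orientation: [-0.056, 0.924, 0.349, 0.147]
force: [0.7, 0.5, -1.5]
gripper_width: 0.0543
grip_force: 87.6
clock: 68.75
position: [0.4002, 0.3543, 0.1808]
orientation: [-0.056, 0.924, 0.349, 0.148]
force: [-0.3, -0.1, -2.6]
gripper_width: 0.0544
grip_force: 87.6
clock: 69.0
position: [0.4003, 0.3544, 0.1793]
orientation: [-0.056, 0.924, 0.349, 0.147]
force: [-0.4, 1.8, -2.1]
gripper_width: 0.0541
grip_force: 87.6
clock: 69.25
position: [0.4005, 0.3546, 0.1782]
orientation: [-0.056, 0.924, 0.349, 0.147]
force: [-0.3, -0.0, -3.1]
gripper_width: 0.0542
grip_force: 87.6
[7.770e-02 1.000e-04 1.243e-01]
```

```bash
python3 -m creep '[[0,0,0,0.001,0,0,0],[0,0,0,0.002,0,0,0]]'
python3 -m creep '[[0,-0.002,0,0,0,0,0],[0,-0.004,0,0,0,0,0],[0,-0.005,0,0,0,0,0]]'
python3 -m creep '[[0,-0.001,0,0,0,0,0],[0,-0.002,0,0,0,0,0]]'
python3 -c "
from h import *
p,R=pose();print(((p-O)@np.c_[UX,UY,UZ]).round(4))"
```

```text
clock: 69.5
position: [0.4011, 0.355, 0.1764]
orientation: [-0.056, 0.924, 0.349, 0.147]
force: [-0.8, 0.5, -1.9]
gripper_width: 0.0541
grip_force: 87.6
clock: 69.88
position: [0.3973, 0.3517, 0.1748]
orientation: [-0.056, 0.924, 0.349, 0.147]
force: [-0.1, -0.4, -1.8]
gripper_width: 0.0541
grip_force: 87.6
clock: 70.12
position: [0.3961, 0.3506, 0.1743]
orientation: [-0.056, 0.924, 0.349, 0.147]
force: [2.5, 1.1, -1.0]
gripper_width: 0.0543
grip_force: 87.7
[7.090e-02 1.000e-04 1.224e-01]
```

```bash
python3 -m creep '[[0,0.0005,0,0.001,0,0,0],[0,0.0005,0,0.001,0,0,0]]'
python3 -m creep '[[0,0,0,0.0007,0,0,0],[0,0,0,0.0007,0,0,0]]'
python3 -c "
from h import *
p,R=pose();print(((p-O)@np.c_[UX,UY,UZ]).round(4))"
```

```text
clock: 70.38
position: [0.3967, 0.3511, 0.1735]
orientation: [-0.056, 0.924, 0.349, 0.147]
force: [-1.4, -1.3, 0.2]
gripper_width: 0.0547
grip_force: 88.1
clock: 70.62
position: [0.3967, 0.3511, 0.1734]
orientation: [-0.056, 0.924, 0.349, 0.147]
force: [-6.1, -5.4, 12.0]
gripper_width: 0.0542
grip_force: 89.7
[7.130e-02 1.000e-04 1.213e-01]
```

```bash
python3 -m creep '[[0,0,0,-0.0005,0,0,0],[100,0,0,-0.0005,0,0,0],[100,0,0,-0.0005,0,0,0],[100,0,0,-0.0005,0,0,0],[100,0,0,-0.0005,0,0,0]]'
python3 -m creep '[[100,0,0,-0.04,0,0,0],[100,0,0,-0.09,0,0,0],[100,0,0,-0.12,0,0,0],[100,0,0,-0.12,0,0,0]]'
python3 -m creep '[[100,-0.06,0.05,-0.02,0,0,0],[100,-0.1,0.1,-0.03,0,0,0],[100,-0.1,0.1,-0.03,0,0,0],[100,-0.1,0.1,-0.03,0,0,0]]'
python3 - <<'E'
from h import *
for n in ("scene","side"):
  for o in cases(n):print(o)
a,_=env.snapshot("scene");b,_=env.snapshot("side")
cv2.imwrite("pics/fin.png",np.hstack([cv2.resize(a[230:430,130:360],(400,348)),cv2.resize(b[120:270,160:320],(371,348))]))
E
```

```text
clock: 71.25
position: [0.3967, 0.3512, 0.1732]
orientation: [-0.056, 0.924, 0.349, 0.147]
force: [-0.1, -0.4, -0.8]
gripper_width: 0.0856
grip_force: 0.0
clock: 71.75
position: [0.3695, 0.327, 0.2898]
orientation: [-0.057, 0.923, 0.349, 0.149]
force: [-0.4, -0.2, -0.9]
gripper_width: 0.0856
grip_force: 0.0
clock: 72.25
position: [0.3566, 0.1811, 0.2837]
orientation: [-0.056, 0.924, 0.348, 0.147]
force: [-0.4, -0.1, -0.5]
gripper_width: 0.0854
grip_force: 0.0
('scene', 'orange', np.float64(188.6), 424, 379, 59, 41, -55.8, [269.0, 305.0])
('scene', 'blue', np.float64(126.5), 411, 402, 76, 3, 41.5, [247.0, 348.0])
('side', 'orange', np.float64(189.1), 426, 375, 56, 48, -46.0, [224.0, 168.0])
```

View pics/fin.png

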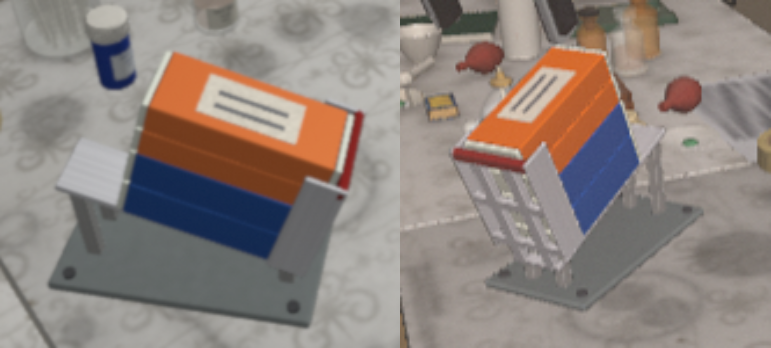

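All four cases sit flat, aligned and leaning on the backstop, two blue below two orange, with the caps flush.

```bash
python3 -c "
from workcell import env
print(env.job_done())"
```

```text
the job is handed in; nothing more can be done
None
```

I closed all four cases and stacked them label up on the rack, the two blue ones below the two orange ones, and handed the job in at about 72 s; no verdict came back.

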